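# Pack the drive units and block the gaps

## Task

Pack every wrist drive unit on the bench upright into the transit case, one to a lane, and fill the space left over in each of those lanes with the wooden blocking piece that fits it snugly, both sitting flat on the case floor, so that nothing can shift. Put the blocking pieces that are not needed into the open drawer, then push the drawer fully shut. Leave the other things on the bench alone.

Things in the scene. Friction and masses are not known exactly. Their poses are not given: they have to be found in the camera images.
- case: grey open transit case, fixed: 182 (x) x 159 (y) x 36 mm high outside, walls, floor and the two dividers 6 mm thick. The dividers run along its x axis and make three equal lanes, each 170 mm long (x), 45 mm wide and 30 mm deep; lane centre lines at y = -51, 0 and +51 mm. Origin: centre of its underside, on the bench.
- drawer_floor (a point): centre of the drawer's inner floor (195 mm in x, 198 in y), moves with it; drawer of the low grey cabinet (fixed, 240 x 240 x 110 mm high) on the robot's right. x, y along the cabinet, -x the way it slides out. Side walls 66, front panel 76 mm above this floor. The cabinet top covers the rest: open from above is only the front part, as long in x as the joint value less 6 mm.
- cab_drawer0 (a joint): drawer travel in m: 0 is fully shut, at the start about 0.13 to 0.155 (open; the stop is at 0.166). It slides with about 1 N of friction and stays where it is left.
- cab_drawer0_handle (a point): middle of the drawer's horizontal steel bar handle (11 mm thick, 120 mm long along the cabinet's y), 35 mm in front of the 15 mm thick front panel (whose inner face is 50 mm behind this point) and 72 mm above the bench; pushing it along the cabinet's +x shuts the drawer.
- unit_a: wrist drive unit: black housing 84 long (x) x 40 wide (y) x 32 mm high with grey end bands, and on the middle of its top an upright square aluminium boss, 18 (x) x 22 (y) x 28 mm tall, to hold it by. Origin: centre of the underside. Weighs 0.18 to 0.34 kg. May be absent. With block_a it fills a lane (165 of 170 mm).
- unit_b: wrist drive unit: black housing 96 long (x) x 40 wide (y) x 32 mm high with grey end bands, and on the middle of its top an upright square aluminium boss, 18 (x) x 22 (y) x 28 mm tall, to hold it by. Origin: centre of the underside. Weighs 0.18 to 0.34 kg. May be absent. With block_b it fills a lane (165 of 170 mm).
- unit_c: wrist drive unit: black housing 108 long (x) x 40 wide (y) x 32 mm high with grey end bands, and on the middle of its top an upright square aluminium boss, 18 (x) x 22 (y) x 28 mm tall, to hold it by. Origin: centre of the underside. Weighs 0.18 to 0.34 kg. May be absent. With block_c it fills a lane (165 of 170 mm).
- unit_d: wrist drive unit: black housing 120 long (x) x 40 wide (y) x 32 mm high with grey end bands, and on the middle of its top an upright square aluminium boss, 18 (x) x 22 (y) x 28 mm tall, to hold it by. Origin: centre of the underside. Weighs 0.18 to 0.34 kg. May be absent. With block_d it fills a lane (165 of 170 mm).
- block_a: plain wooden blocking piece: 81 long (x) x 40 wide (y) x 32 mm high, with an upright plywood grip, 18 (x) x 22 (y) x 28 mm tall, on the middle of its top. Origin: centre of the underside. Weighs under 0.12 kg. Fits the gap left beside unit_a.
- block_b: plain wooden blocking piece: 69 long (x) x 40 wide (y) x 32 mm high, with an upright plywood grip, 18 (x) x 22 (y) x 28 mm tall, on the middle of its top. Origin: centre of the underside. Weighs under 0.12 kg. Fits the gap left beside unit_b.
- block_c: plain wooden blocking piece: 57 long (x) x 40 wide (y) x 32 mm high, with an upright plywood grip, 18 (x) x 22 (y) x 28 mm tall, on the middle of its top. Origin: centre of the underside. Weighs under 0.12 kg. Fits the gap left beside unit_c.
- block_d: plain wooden blocking piece: 45 long (x) x 40 wide (y) x 32 mm high, with an upright plywood grip, 18 (x) x 22 (y) x 28 mm tall, on the middle of its top. Origin: centre of the underside. Weighs under 0.12 kg. Fits the gap left beside unit_d.
- tape: a roll of paper tape, 64 mm across, 22 mm high. Not part of the job: leave it alone.
- screwjar: a small screw-top jar, 36 mm across, 50 mm high. Not part of the job: leave it alone.
- mug: a white mug, 90 mm high. Not part of the job: leave it alone.
- driver: a screwdriver with a black handle, about 120 mm long, lying. Not part of the job: leave it alone.
- finger: one flesh-coloured artificial finger with a steel pin, 85 mm long, lying. Not part of the job: leave it alone.

How it is judged:
By the outcome, as a careful person would: the job done as asked, in the order asked, and still so for the second after the job is handed in, with the robot touching nothing.
Of unit_a, unit_b, unit_c, unit_d only 2 to 3 are there at a start; the rules pass over those that are not, and their reading is None.
At some moment in a run one of unit_a, unit_b, unit_c, unit_d, block_a, block_b, block_c, block_d may be knocked a few centimetres aside while the robot is not near it.
It also fails if it takes over 200 s, if anything falls off the work surface, if the arm or the gripper's body presses on something with over 40 N, if the wrist force passes 120 N, or if a joint passes its speed limit or range.

## Robot

A 7-joint arm with a two-finger parallel gripper is mounted at the origin on the work surface. World frame = base frame: x ahead of the robot, y to its left, z up, the work surface at z = 0. Lengths are in m, angles in rad, forces in N, time in s.
With the tool pointing down it reaches from about 0.425 to 0.975 m from the base axis. Payload 16.7 kg.
Tool frame: the origin (TCP) lies at the very end of the fingers, on their centre line; the grasp point (between the pads) lies 19 mm behind it; z points along the fingers, y is the line along which they close (so a half turn about z gives the same grasp; the last joint's range is limited). The gripper opens to 85 mm and grips with 20 to 120 N. Pads are 22 mm wide; open, the fingers measure 114 mm over their backs; the gripper's body (76 mm by 85 mm) begins 54 mm behind the grasp point. The pads swing forward as they close: fully open they stand 13 mm farther back than shut.
Start: joints at [1.028, 0.426, 0.074, 1.606, -0.034, 1.111, -0.067], TCP at [0.259, -0.623, 0.231] pointing down, gripper open.
Joint ranges: [-2.85, 2.85], [-0.5, 2.14], [-1.23, 1.37], [0.21, 2.46], [-1.02, 4.16], [0.16, 2.05], [-2.73, 2.73]. Speed limits (rad/s): [1.89, 1.89, 2.39, 2.39, 3.01, 3.01, 3.01].

## Interface

Orientations are given as [roll, pitch, yaw] about the fixed x, y, z axes, in that order (R = Rz(yaw) Ry(pitch) Rx(roll)).
In Python, from workcell import arm gives the robot as it stands.
- The arm moves only by the shell command python3 jog.py 'ROWS' [OPENING] [FORCE]. ROWS is rows parted by semicolons, their numbers by spaces, 1 to 10 of them, each of 6 numbers: dx, dy, dz in m, then a rotation vector rx, ry, rz in rad; each row shifts and turns the commanded pose from where the row before left it, along the tool's axes as they then stand; what a row does not reach is not made up. A row lasts 1/12 s, in which the tool goes at most 0.0417 m and 0.125 rad, less where a joint would pass 70% of its speed; a pose out of reach is approached as far as the arm can. OPENING is the finger opening in m, set as the command begins (- or left out keeps the last). The fingers move at their own pace and stop on an object; FORCE is the grip in N (left out, the last holds). Time passes only in rows, so rows that do not move let the fingers close. It prints the time, the measured TCP pose, the force, the opening and the grip force at its end.
- arm.state(): the state, without advancing time (a new reading comes with each control period).
- arm.grab_frame(name): name is "scene" or "side" or "wrist"; returns a dict with "pixels" (480x640x3 uint8, red, green, blue), "camera_matrix" (3x3 intrinsics, pixels), "k1" (the pictures are not rectified: a ray, as slopes to the right and down, at radius r is drawn at 1 + k1 r^2 times it, then the intrinsics apply), "extrinsics" (4x4, takes a point from camera to world coordinates). Camera axes: x right, y down, z forward; pixel columns grow to the right and rows downward; lengths in m; the calibration is good to about 2 mm. A picture is of the moment at which its call begins. There is no depth.
- arm.sign_off(): hands the job in; it is judged then, once.
The state is a dict: "time_s": time; "joint_positions": joint angles; "qd": joint speeds; "joint_efforts": joint torques, N m; "eef_pos": TCP position; "tool_rot": TCP orientation; "ft_force": force on the tool from outside, world axes, zero at the start; "moment": the same for the moment, N m; "finger_gap": finger opening in m; "finger_force": force on a finger pad.
Only numpy, scipy, OpenCV 4.12 (cv2) and the standard library are available. Lean on these libraries where they do the work, as an engineer would, in place of code of your own. Each camera call takes 0.05 s, during which the arm holds its last target. There are 200 camera calls.

## Working session

There is one attempt and no reset: what is moved stays moved. The work goes in short steps, Python scripts to look and compute and a shell command to move; the robot and the scene stay as the last step left them, time stands still between calls to the robot, and variables do not carry over. Pictures are saved under pics/ and viewed, at most 14 in all, crops included, and the job is handed in when it is done.

```bash
ls; mkdir -p pics; python3 - <<'E'
from workcell import arm
import cv2
s=arm.state(); print(s)
for n in ("scene","side","wrist"):
    f=arm.grab_frame(n); cv2.imwrite(f"pics/{n}0.png",f["pixels"][:,:,::-1]); print(n,f["camera_matrix"],f["k1"],f["extrinsics"])
E
```

```text
jog.py
pics
workcell.py
{'time_s': 0.0, 'joint_positions': array([ 1.02751725,  0.42677211,  0.07385224,  1.60659794, -0.03408221,
        1.11075535, -0.06709245]), 'qd': array([-0.00155241,  0.00032632, -0.00064523, -0.00098846, -0.00035046,
        0.00061986,  0.00228701]), 'joint_efforts': array([ 2.32455779e-03, -9.49805117e+01,  3.76244098e+00, -4.63502133e+01,
        1.95241976e-02,  1.00507654e-02,  7.19533455e-05]), 'eef_pos': array([ 0.25880376, -0.62299279,  0.23058787]), 'tool_rot': array([-3.14032430e+00,  1.13891714e-04,  3.93761999e-01]), 'ft_force': array([-0.16890412,  0.39389315, -0.73157905]), 'moment': array([-0.03845527, -0.01284096, -0.07109621]), 'finger_force': 0.0, 'finger_gap': 0.08558638714212133}
scene [[564.44701693   0.         325.76132982]
 [  0.         564.44701693 232.5948278 ]
 [  0.           0.           1.        ]] 0.03355931657602996 [[-0.83131776  0.4597628  -0.31229625  0.91059938]
 [ 0.55562037  0.70163937 -0.44608093  0.53211197]
 [ 0.01402793 -0.54435316 -0.83873885  0.99070836]
 [ 0.          0.          0.          1.        ]]
side [[438.75745914   0.         319.00688846]
 [  0.         438.75745914 246.19895978]
 [  0.           0.           1.        ]] -0.10572682704652456 [[ 0.87277302 -0.36318001  0.32614036  0.3140226 ]
 [-0.48812078 -0.64619351  0.58666178 -0.45638978]
 [-0.00231404 -0.67121846 -0.74125598  0.69406702]
 [ 0.          0.          0.          1.        ]]
wrist [[423.60973075   0.         311.50984374]
 [  0.         423.60973075 248.82071393]
 [  0.           0.           1.        ]] 0.01879307068664203 [[ 0.38286342 -0.87778777 -0.28793096  0.33317087]
 [-0.92380417 -0.36419989 -0.11808601 -0.59171532]
 [-0.00120997  0.31120263 -0.95034281  0.37303166]
 [ 0.          0.          0.          1.        ]]
```
View pics/scene0.png

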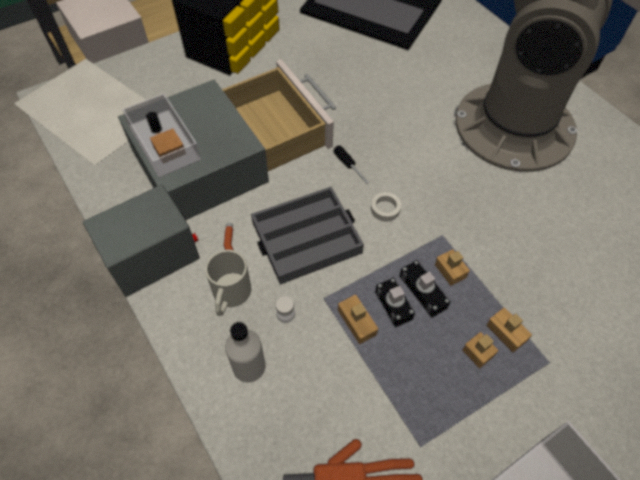

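View pics/side0.png

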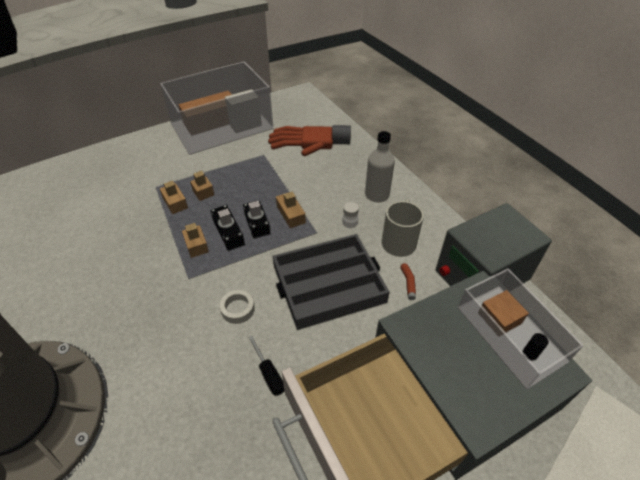

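Scene and side show two units (scene ≈(395,300),(425,285)), four blocks (≈(358,317),(453,264),(481,347),(512,327)), the case (307,233), the open drawer (275,120), and the handle (318,92).

```bash
cat > h.py <<'E'
from workcell import arm
import cv2, numpy as np, pickle
from scipy.spatial.transform import Rotation as R
def grab(name, save=None):
    f=arm.grab_frame(name); f["st"]=arm.state()
    if save:
        cv2.imwrite(f"pics/{save}.png",f["pixels"][:,:,::-1]); pickle.dump(f,open(f"pics/{save}.pkl","wb"))
    return f
def load(save): return pickle.load(open(f"pics/{save}.pkl","rb"))
def rays(f,px):
    p=cv2.undistortPoints(np.float64(px).reshape(-1,1,2),f["camera_matrix"],np.array([f["k1"],0,0,0]))[:,0]
    E=f["extrinsics"]; return E[:3,3], np.c_[p,np.ones(len(p))]@E[:3,:3].T
def on_plane(f,px,z):
    o,d=rays(f,px); return o+d*((z-o[2])/d[:,2])[:,None]
def tri(f,p,g,q):
    "midpoints of the two rays and their gaps"
    o,d=rays(f,p); u,e=rays(g,q); out=[]
    for a,b in zip(d,e):
        t=np.linalg.lstsq(np.c_[a,-b],u-o,rcond=None)[0]
        A,B=o+a*t[0],u+b*t[1]; out.append(np.r_[(A+B)/2,np.linalg.norm(A-B)])
    return np.array(out)
def proj(f,X):
    M=np.linalg.inv(f["extrinsics"]); r=cv2.Rodrigues(M[:3,:3])[0]
    return cv2.projectPoints(np.float64(X).reshape(-1,3),r,M[:3,3],f["camera_matrix"],np.array([f["k1"],0,0,0.]))[0][:,0]
def move(target,yaw=None,st=None):
    "shift to target in tool axes, and turn about tool z"
    s=st or arm.state(); r=R.from_euler('xyz',s["tool_rot"]); d=r.inv().apply(np.array(target)-s["eef_pos"])
    w=None if yaw is None else (r.inv()*R.from_euler('xyz',[np.pi,0,yaw])).as_rotvec()
    return d.round(4), w if w is None else w.round(4)
E
python3 - <<'E'
from h import *
f=grab("scene","s1"); g=grab("side","d1")
np.set_printoptions(precision=3,suppress=True)
P=[(395,300),(425,285),(358,317),(453,264),(481,347),(512,327)]
Q=[(256,215),(228,226),(291,208),(194,239),(203,185),(173,196)]
print(tri(f,P,g,Q))
print("case corners top", on_plane(f,[(252,212),(333,190),(362,245),(280,277)],.036))
print("mat",on_plane(f,[(443,237),(325,298),(421,444),(547,362)],0))
print("handle",tri(f,[(318,92)],g,[(300,455)]))
print("drawer front top",on_plane(f,[(279,66),(331,123)],.1))
print("tape,jar,mug,driver",on_plane(f,[(386,206),(285,300),(228,265),(345,157),(229,237)],.02))
E
```

```text
[[0.53  0.218 0.03  0.003]
 [0.462 0.222 0.026 0.008]
 [0.608 0.206 0.025 0.006]
 [0.386 0.218 0.029 0.004]
 [0.46  0.376 0.031 0.007]
 [0.385 0.378 0.028 0.008]]
case corners top [[ 0.654 -0.101  0.036]
 [ 0.482 -0.057  0.036]
 [ 0.511  0.088  0.036]
 [ 0.685  0.061  0.036]]
mat [[ 0.343  0.148  0.   ]
 [ 0.627  0.131  0.   ]
 [ 0.643  0.445  0.   ]
 [ 0.361  0.46  -0.   ]]
handle [[ 0.375 -0.285  0.077  0.007]]
drawer front top [[ 0.414 -0.383  0.1  ]
 [ 0.413 -0.169  0.1  ]]
tape,jar,mug,driver [[ 0.405  0.03   0.02 ]
 [ 0.699  0.1    0.02 ]
 [ 0.752 -0.026  0.02 ]
 [ 0.401 -0.129  0.02 ]
 [ 0.72  -0.083  0.02 ]]
```

View pics/wrist0.png

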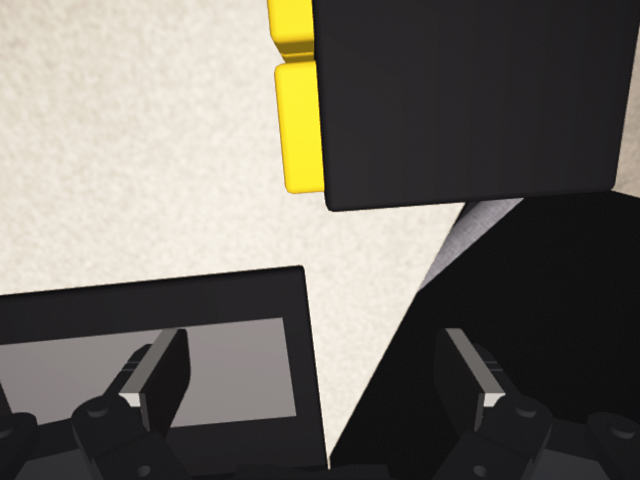

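Wrist picture: fingers at the bottom (rows >325), the camera's up-direction is tool +x. Now moving over the mat.

```bash

python3 jog.py '0.0308 -0.0199 -0.0072 0 0 0;0.0308 -0.0199 -0.0072 0 0 0;0.0308 -0.0199 -0.0072 0 0 0;0.0308 -0.0199 -0.0072 0 0 0;0.0308 -0.0199 -0.0072 0 0 0;0.0308 -0.0199 -0.0072 0 0 0;0.0308 -0.0199 -0.0072 0 0 0' 0.06
python3 jog.py '0.0308 -0.0199 -0.0072 0 0 0;0.0308 -0.0199 -0.0072 0 0 0;0.0308 -0.0199 -0.0072 0 0 0;0.0308 -0.0199 -0.0072 0 0 0;0.0308 -0.0199 -0.0072 0 0 0;0.0308 -0.0199 -0.0072 0 0 0;0.0308 -0.0199 -0.0072 0 0 0'
python3 jog.py '0 0 0 0 0 -0.118;0 0 0 0 0 -0.118;0 0 0 0 0 -0.118;0 0 0 0 0 -0.118;0 0 0 0 0 -0.118;0 0 0 0 0 -0.118;0 0 0 0 0 -0.118;0 0 0 0 0 -0.118;0 0 0 0 0 -0.118;0 0 0 0 0 -0.118'
python3 jog.py '0.0365 -0.0046 0.0023 0 0 0;0.0365 -0.0046 0.0023 0 0 0;0.0365 -0.0046 0.0023 0 0 0;0.0365 -0.0046 0.0023 0 0 0;0.0365 -0.0046 0.0023 0 0 0;0.0365 -0.0046 0.0023 0 0 0'
python3 - <<'E'
from h import *
grab("wrist","wcase")
E
python3 jog.py '0.0365 -0.0046 0.0023 0 0 0;0.0365 -0.0046 0.0023 0 0 0;0.0365 -0.0046 0.0023 0 0 0;0.0365 -0.0046 0.0023 0 0 0;0.0365 -0.0046 0.0023 0 0 0;0.0365 -0.0046 0.0023 0 0 0;0.0365 -0.0046 0.0023 0 0 0;0 0 0 0 0 0;0 0 0 0 0 0'
python3 - <<'E'
from h import *
grab("wrist","wmat")
E
```

```text
time_s: 0.83
eef_pos: [0.4053, -0.4103, 0.2821]
tool_rot: [3.141, -0.0, 0.394]
ft_force: [0.7, -1.0, -1.2]
finger_gap: 0.0601
finger_force: 0.0
time_s: 1.42
eef_pos: [0.5509, -0.199, 0.3326]
tool_rot: [3.141, -0.0, 0.394]
ft_force: [1.0, -0.8, 0.0]
finger_gap: 0.0601
finger_force: 0.0
time_s: 2.25
eef_pos: [0.5502, -0.2006, 0.3321]
tool_rot: [-3.142, -0.0, 1.58]
ft_force: [-0.8, 0.7, 0.5]
finger_gap: 0.0597
finger_force: 0.0
time_s: 2.75
eef_pos: [0.5214, 0.0199, 0.3184]
tool_rot: [3.141, 0.0, 1.573]
ft_force: [0.7, -0.6, 0.2]
finger_gap: 0.0602
finger_force: 0.0
time_s: 3.55
eef_pos: [0.4882, 0.2758, 0.3019]
tool_rot: [-3.141, -0.001, 1.578]
ft_force: [0.1, -1.5, 0.6]
finger_gap: 0.0602
finger_force: 0.0
```

View pics/wmat.png

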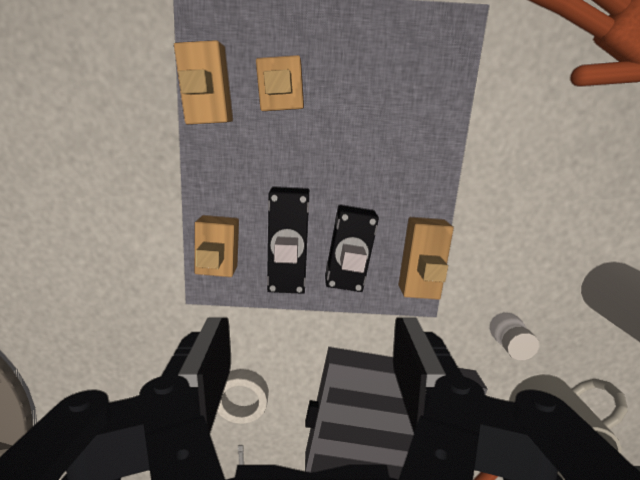

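View pics/wcase.png

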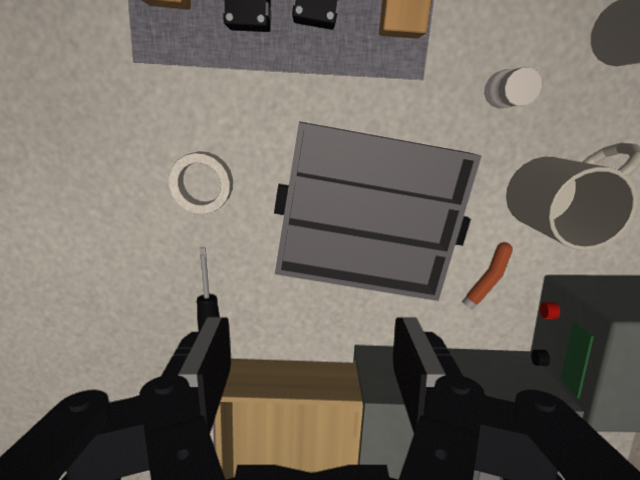

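wmat: blocks at (203,82),(280,82),(216,246),(428,258); units at (288,240),(352,248). wcase: case top corners about (300,122),(480,154),(438,300),(276,272). Now a zoom for segmenting the faces.

```bash
python3 - <<'E'
import cv2,numpy as np
im=cv2.imread("pics/wmat.png"); 
a=im[25:145,165:315]; b=im[180:305,185:320]; c=im[180:305,320:455]
r=lambda x:cv2.resize(x,(400,300),interpolation=cv2.INTER_CUBIC)
cv2.imwrite("pics/z1.png",np.vstack([np.hstack([r(a),r(im[230:290,260:380])]),np.hstack([r(b),r(c)])]))
h=cv2.cvtColor(im,cv2.COLOR_BGR2HSV)
for p in [(187,82),(205,82),(220,82),(278,82),(265,100),(204,258),(222,230),(235,245),(434,270),(430,240),(410,255),(437,245),(286,250),(286,235),(286,215),(275,220),(286,200),(355,258),(352,280)]: print(p,h[p[1],p[0]])
E
```

```text
(187, 82) [ 17 114 166]
(205, 82) [ 18 115 137]
(220, 82) [ 16 132 191]
(278, 82) [ 18 112 168]
(265, 100) [ 16 132 178]
(204, 258) [ 18 112 173]
(222, 230) [ 16 132 191]
(235, 245) [ 17 134  78]
(434, 270) [ 18 115 171]
(430, 240) [ 16 131 169]
(410, 255) [ 16 133 140]
(437, 245) [ 16 133 161]
(286, 250) [  8  27 191]
(286, 235) [ 14  18 159]
(286, 215) [165  18  29]
(275, 220) [140  28  27]
(286, 200) [ 0  9 30]
(355, 258) [  8  27 190]
(352, 280) [160  31  25]
```

View pics/z1.png

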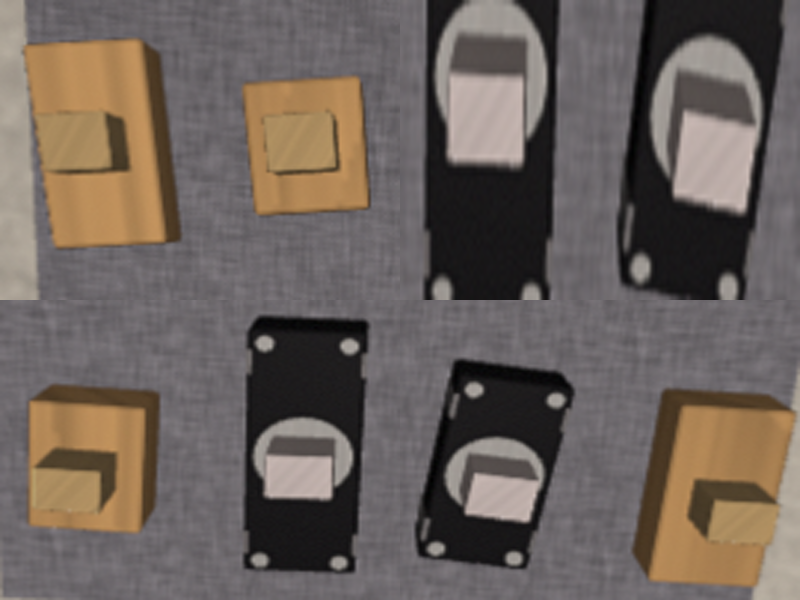

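Zoom shows boss tops are well separable by saturation/value; the two units' ends are at rows ≈192–292 and ≈215–288. Take a second wrist view for heights, then segment.

```bash
cat >> h.py <<'E'
def bosses(f):
    "boss tops: list of (kind, centre px, corners px)"
    im=cv2.GaussianBlur(f["pixels"][:,:,::-1],(3,3),0); h=cv2.cvtColor(im,cv2.COLOR_BGR2HSV); out=[]
    rng={"block":((14,100,148),(22,123,225)),"unit":((3,21,176),(13,36,230))}
    for k,(lo,hi) in rng.items():
        m=cv2.morphologyEx(cv2.inRange(h,lo,hi),cv2.MORPH_OPEN,np.ones((3,3)))
        for c in cv2.findContours(m,cv2.RETR_EXTERNAL,cv2.CHAIN_APPROX_NONE)[0]:
            r=cv2.minAreaRect(c); a=cv2.contourArea(c); 
            if 120<a<6000 and a>.72*r[1][0]*r[1][1] and max(r[1])<1.7*min(r[1]): out.append((k,np.array(r[0]),cv2.boxPoints(r)))
    return out
E
python3 jog.py '0 0.02 0 0 0 0;0 0.03 0 0 0 0;0 0.03 0 0 0 0;0 0.02 0 0 0 0;0 0 0 0 0 0;0 0 0 0 0 0;0 0 0 0 0 0'
python3 - <<'E'
from h import *
np.set_printoptions(precision=4,suppress=True)
g=grab("wrist","wmat2"); f=load("wmat"); A=bosses(f); B=bosses(g)
for k,c,q in A:
    guess=proj(g,on_plane(f,[c],.06))[0]
    b=[x for x in B if x[0]==k and np.linalg.norm(x[1]-guess)<14]
    X=on_plane(f,q,.06)
    e=X[np.argmax([np.linalg.norm(X[i]-X[i-1]) for i in range(4)])]
    print(k,c,"plane",on_plane(f,[c],.06)[0],"tri",tri(f,[c],g,[b[0][1]])[0] if b else None, "sides",np.linalg.norm(X[0]-X[1]),np.linalg.norm(X[1]-X[2]), "ang",[np.degrees(np.arctan2(*(X[i+1]-X[i])[1::-1])) for i in (0,1)])
u=on_plane(f,[(288.6,192.5),(286.3,292.5),(359,215.4),(344.3,288.3)],.032)
for a,b in ((0,1),(2,3)): print("unit",(u[a]+u[b])/2,np.linalg.norm(u[a]-u[b]),np.degrees(np.arctan2(*(u[a]-u[b])[1::-1])))
# body tops
h=cv2.cvtColor(f["pixels"],cv2.COLOR_RGB2HSV); m=cv2.inRange(h,(12,90,60),(24,170,240))
for c in cv2.findContours(m,cv2.RETR_EXTERNAL,cv2.CHAIN_APPROX_NONE)[0]:
    if cv2.contourArea(c)>800:
        r=cv2.minAreaRect(c); X=on_plane(f,cv2.boxPoints(r),.02); print("blk",r[0],X.mean(0),np.linalg.norm(X[0]-X[1]),np.linalg.norm(X[1]-X[2]),r[2])
E
```

```text
time_s: 4.18
eef_pos: [0.5889, 0.2731, 0.3022]
tool_rot: [-3.141, 0.0, 1.573]
ft_force: [-0.2, 1.0, 0.7]
finger_gap: 0.0598
finger_force: 0.0
block [435.0853 272.8911] plane [0.6087 0.207  0.06  ] tri [0.6087 0.2072 0.0601 0.0002] sides 0.017403292942801643 0.020642239787530044 ang [np.float64(90.94385792775134), np.float64(-4.274767796268112)]
block [206. 259.] plane [0.3873 0.2199 0.06  ] tri [0.3867 0.2191 0.0577 0.0001] sides 0.020955306191018097 0.018390988623423744 ang [np.float64(0.36160350215204623), np.float64(-93.60596586486041)]
block [276.5428  80.6848] plane [0.4583 0.3797 0.06  ] tri [0.4583 0.3797 0.0601 0.    ] sides 0.020888572098904126 0.017057707762873766 ang [np.float64(3.6873483401665434), np.float64(-86.78267363480354)]
block [191.9069  80.6151] plane [0.3871 0.3791 0.06  ] tri [0.3871 0.3791 0.0599 0.    ] sides 0.021107563172203848 0.017791555045024762 ang [np.float64(6.053788435760494), np.float64(-87.86202433225367)]
unit [354.1216 261.7703] plane [0.5298 0.218  0.06  ] tri [0.5294 0.2192 0.0634 0.    ] sides 0.015541871628599591 0.019816044664416554 ang [np
[... 181 characters left out ...]
9526335 ang [np.float64(0.3634405257620072), np.float64(-90.35026274159729)]
unit [0.4641 0.2263 0.032 ] 0.10688871047929195 88.07283783497748
unit [0.5297 0.2176 0.032 ] 0.07995314470638543 81.15306277353844
blk (425.4134216308594, 258.2093811035156) [0.6094 0.2067 0.02  ] 0.08991164800181611 0.0473252624231906 8.426968574523926
blk (215.708984375, 245.938232421875) [0.388  0.2196 0.02  ] 0.06606361847552616 0.0440288545136953 1.9749339818954468
blk (279.52960205078125, 82.92899322509766) [0.4579 0.3798 0.02  ] 0.040724188053659696 0.0460031495270142 86.05481719970703
blk (202.80487060546875, 81.74390411376953) [0.3866 0.3795 0.02  ] 0.045257056277886364 0.07191459747202533 83.6598129272461
```

Heights triangulate to 60 mm. Units: unit_c (0.463,0.226), unit_a (0.530,0.218); blocks a (0.609,0.207), c (0.387,0.220), b (0.387,0.379), d (0.458,0.380). Now measuring the case and drawer from two wrist views.

```bash

python3 jog.py '-0.036 0 0 0 0 0;-0.036 0 0 0 0 0;-0.036 0 0 0 0 0;-0.036 0 0 0 0 0;-0.036 0 0 0 0 0;-0.036 0 0 0 0 0;-0.036 0 0 0 0 0;0 0 0 0 0 0;0 0 0 0 0 0;0 0 0 0 0 0'
python3 - <<'E'
from h import *
grab("wrist","wc1")
E
python3 jog.py '-0.015 -0.03 0 0 0 0;-0.015 -0.03 0 0 0 0;-0.015 -0.03 0 0 0 0;0 0 0 0 0 0;0 0 0 0 0 0;0 0 0 0 0 0'
python3 - <<'E'
from h import *
np.set_printoptions(precision=4,suppress=True)
g=grab("wrist","wc2"); f=load("wc1")
P=on_plane(load("wcase"),[(300,122),(480,154),(438,300),(276,272)],.036)
def corners(f,tag):
    im=cv2.cvtColor(f["pixels"],cv2.COLOR_RGB2GRAY); p=proj(f,P); 
    c=cv2.cornerSubPix(im,np.float32(p).reshape(-1,1,2),(7,7),(-1,-1),(3,50,.01))[:,0]
    v=f["pixels"][:,:,::-1].copy()
    for q in c: cv2.drawMarker(v,tuple(int(round(t)) for t in q),(0,255,0),0,7,1)
    return c,v
c1,v1=corners(f,1); c2,v2=corners(g,2); print(c1,c2); T=tri(f,c1,g,c2); print(T)
print([np.linalg.norm(T[i,:2]-T[(i+1)%4,:2]) for i in range(4)],T.mean(0))
cv2.imwrite("pics/cc.png",np.hstack([cv2.resize(v1[80:380,150:550],(400,300)),cv2.resize(v2[80:380,200:600],(400,300))]))
E
```

```text
time_s: 5.07
eef_pos: [0.5894, 0.0224, 0.3027]
tool_rot: [3.141, -0.0, 1.574]
ft_force: [0.0, 1.4, -0.1]
finger_gap: 0.0601
finger_force: 0.0
time_s: 5.62
eef_pos: [0.5003, -0.0221, 0.3027]
tool_rot: [3.14, 0.0, 1.575]
ft_force: [-0.3, -0.3, 0.7]
finger_gap: 0.06
finger_force: 0.0
[[225.0915 124.4541]
 [414.991  160.1448]
 [377.5676 308.4073]
 [208.0573 281.1714]] [[320.6556  73.4241]
 [516.8135 110.6023]
 [465.8889 269.7413]
 [292.7682 240.5069]]
[[ 0.5089  0.0898  0.0307  0.0001]
 [ 0.6879  0.058   0.0367  0.0001]
 [ 0.6606 -0.0977  0.0355  0.    ]
 [ 0.4822 -0.0668  0.0351  0.    ]]
[np.float64(0.181845821184194), np.float64(0.15811137695776661), np.float64(0.18100106026520088), np.float64(0.1589084545818627)] [ 0.5849 -0.0042  0.0345  0.0001]
```

View pics/cc.png

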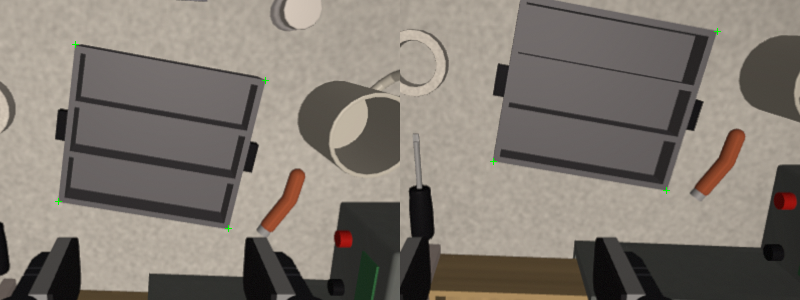

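Corners fit: 182×158 mm, rim 35–37 mm high, centre ≈(0.585,-0.004), yaw ≈ -10°. Go over unit_a, turn, and re-measure there.

```bash

python3 jog.py '0.04 0.005 0.0083 0 0 0;0.04 0.005 0.0083 0 0 0;0.04 0.005 0.0083 0 0 0;0.04 0.005 0.0083 0 0 0;0.04 0.005 0.0083 0 0 0;0.04 0.005 0.0083 0 0 0' 0.04
python3 jog.py '0 0 0 0 0 -0.119;0 0 0 0 0 -0.119;0 0 0 0 0 -0.119;0 0 0 0 0 -0.119;0 0 0 0 0 -0.119;0 0 0 0 0 -0.119'
python3 jog.py '0 0 0 0 0 -0.119;0 0 0 0 0 -0.119;0 0 0 0 0 -0.119;0 0 0 0 0 -0.119;0 0 0 0 0 -0.119;0 0 0 0 0 -0.119;0 0 0 0 0 0;0 0 0 0 0 0'
cat >> h.py <<'E'
def survey(save,near=None,z=.06):
    "boss tops seen by the wrist on plane z; angle (deg) of the short (object x) side"
    np.set_printoptions(precision=4,suppress=True)
    f=grab("wrist",save); res=[]
    for k,c,q in bosses(f):
        X=on_plane(f,q,z); s=[X[1]-X[0],X[2]-X[1]]; n=[np.linalg.norm(v) for v in s]; v=s[int(np.argmin(n))]
        res.append((k,X.mean(0),np.degrees(np.arctan2(v[1],v[0]))%180)); print(k,c.round(),X.mean(0)[:2],"sides",np.sort(n),"ang",res[-1][2].round(1))
    return f,res
E
python3 - <<'E'
from h import *
survey("p1")
c=[]
for n in("wc1","wc2"):
    f=load(n); P=on_plane(load("wcase"),[(300,122),(480,154),(438,300),(276,272)],.036)
    im=cv2.cvtColor(f["pixels"],cv2.COLOR_RGB2GRAY)
    q=cv2.cornerSubPix(im,np.float32(proj(f,P)).reshape(-1,1,2),(7,7),(-1,-1),(3,50,.01))[:,0]
    X=on_plane(f,q,.036); print(X.mean(0),np.arctan2(*(X[1]+X[2]-X[0]-X[3])[1::-1]),np.arctan2(*-(X[0]+X[1]-X[2]-X[3])[:2]*[-1,1]))
print(move([.5296,.2185,.1],np.radians(172)))
E
```

```text
time_s: 6.17
eef_pos: [0.5293, 0.2202, 0.2518]
tool_rot: [-3.141, -0.001, 1.575]
ft_force: [1.3, -0.7, 0.9]
finger_gap: 0.0405
finger_force: 0.0
time_s: 6.67
eef_pos: [0.5293, 0.2184, 0.2521]
tool_rot: [3.141, -0.001, 2.295]
ft_force: [0.5, 0.3, -0.3]
finger_gap: 0.04
finger_force: 0.0
time_s: 7.33
eef_pos: [0.5294, 0.2177, 0.2521]
tool_rot: [3.141, -0.001, 2.999]
ft_force: [0.1, -0.4, -0.0]
finger_gap: 0.0399
finger_force: 0.0
block [312. 304.] [0.6089 0.2077] sides [0.0172 0.0209] ang 81.7
block [514.  90.] [0.4588 0.3796] sides [0.0167 0.0235] ang 84.2
block [285.  19.] [0.3882 0.2202] sides [0.0178 0.0216] ang 84.5
unit [310. 214.] [0.5297 0.2179] sides [0.0168 0.0199] ang 81.8
[ 0.5852 -0.004   0.036 ] -0.17524235759719745 2.966929104247511
[ 0.5849 -0.0042  0.036 ] -0.1722059839075092 2.968858773831897
(array([-0.0003,  0.0009,  0.1522]), array([ 0.0008, -0.0008, -0.004 ]))
```

```bash

python3 jog.py '0 0.0005 0.036 0 0 0;0 0 0.036 0 0 0;0 0 0.036 0 0 0;0 0 0.036 0 0 0;0 0 0.036 0 0 0;0 0 0.017 0 0 0;0 0 0.01 0 0 0;0 0 0.006 0 0 0;0 0 0 0 0 0;0 0 0 0 0 0' 0.04
python3 jog.py '0 0 0 0 0 0;0 0 0 0 0 0;0 0 0 0 0 0;0 0 0 0 0 0;0 0 0 0 0 0;0 0 0 0 0 0' 0.0 60
```

```text
time_s: 8.22
eef_pos: [0.5299, 0.2179, 0.0404]
tool_rot: [3.141, 0.001, 3.001]
ft_force: [-0.5, -0.7, -0.2]
finger_gap: 0.04
finger_force: 0.0
time_s: 8.72
eef_pos: [0.5302, 0.2176, 0.0409]
tool_rot: [3.141, 0.002, 3.001]
ft_force: [-1.6, -0.6, 8.2]
finger_gap: 0.0169
finger_force: 59.2
```

```bash
cat >> h.py <<'E'
CASE=np.array([.58505,-.0041]); CYAW=-.1737
def lane(x,y):
    c,s=np.cos(CYAW),np.sin(CYAW); return CASE+np.array([c*x-s*y,s*x+c*y])
E
python3 jog.py '0 0 -0.01 0 0 0;0 0 -0.03 0 0 0;0 0 -0.04 0 0 0;0 0 0 0 0 0.12;0 0 0 0 0 0.12;0 0 0 0 0 0.12;0 0 0 0 0 0.12;0 0 0 0 0 0.12;0 0 0 0 0 0.12;0 0 0 0 0 0.12'
python3 jog.py '0 0 0 0 0 0.12;0 0 0 0 0 0.12;0 0 0 0 0 0.12;0 0 0 0 0 0.12;0 0 0 0 0 0.12;0 0 0 0 0 0.12;0 0 0 0 0 0.044;0 0 0 0 0 0'
python3 - <<'E'
from h import *
t=lane(-.0413,.051); print(t,move([*t,.0469],CYAW+np.pi/2))
E
```

```text
time_s: 9.55
eef_pos: [0.5294, 0.2174, 0.1206]
tool_rot: [3.141, 0.0, 2.156]
ft_force: [0.3, 0.1, -2.5]
finger_gap: 0.0165
finger_force: 58.8
time_s: 10.22
eef_pos: [0.5294, 0.2176, 0.1205]
tool_rot: [3.141, -0.001, 1.396]
ft_force: [0.4, 0.4, -1.8]
finger_gap: 0.0166
finger_force: 58.9
[0.5531857  0.05327034] (array([-0.1577,  0.0521,  0.0736]), array([ 0.0008, -0.0007, -0.0016]))
```

```bash

python3 jog.py '-0.0315 0.0104 0 0 0 0;-0.0315 0.0104 0 0 0 0;-0.0315 0.0104 0 0 0 0;-0.0315 0.0104 0.005 0 0 0;-0.0315 0.0104 0.01 0 0 0;0 0 0.01 0 0 0;0 0 0 0 0 0;0 0 0 0 0 0;0 0 0 0 0 0'
python3 - <<'E'
from h import *
t=lane(-.0413,.051); print(t,move([*t,.0469],CYAW+np.pi/2)); grab("wrist","pl1")
E
```

```text
time_s: 10.97
eef_pos: [0.5536, 0.0545, 0.0952]
tool_rot: [3.141, -0.001, 1.4]
ft_force: [0.2, 0.4, -1.7]
finger_gap: 0.0169
finger_force: 58.9
[0.5531857  0.05327034] (array([-0.0013, -0.0002,  0.0483]), array([ 0.0005, -0.0009,  0.0029]))
```

View pics/pl1.png

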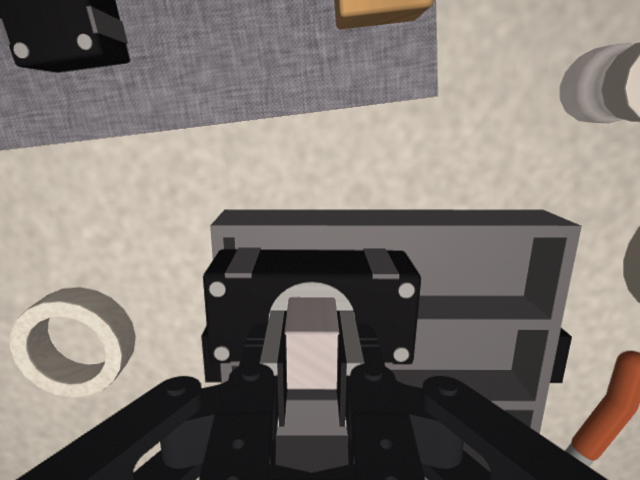

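Picture: the unit hangs level over the far lane (housing 205–420, lane walls 212–580), aligned with the lane. Lowering.

```bash

python3 jog.py '-0.0012 0 0.015 0 0 0;0 0 0.015 0 0 0;0 0 0.008 0 0 0;0 0 0.005 0 0 0;0 0 0.003 0 0 0;0 0 0 0 0 0;0 0 0 0 0 0'
python3 - <<'E'
from h import *
t=lane(-.0413,.051); print(t,move([*t,.0469],CYAW+np.pi/2))
E
```

```text
time_s: 11.6
eef_pos: [0.5535, 0.0524, 0.0489]
tool_rot: [3.141, -0.0, 1.398]
ft_force: [-0.6, 0.8, -0.5]
finger_gap: 0.0167
finger_force: 59.2
[0.5531857  0.05327034] (array([ 0.0008, -0.0004,  0.002 ]), array([ 0.0004, -0.0003,  0.0011]))
```

```bash

python3 jog.py '0.0005 0 0.001 0 0 0;0 0 0.001 0 0 0;0 0 0.0005 0 0 0;0 0 0 0 0 0'
python3 jog.py '0 0 0 0 0 0;0 0 0 0 0 0;0 0 0 0 0 0;0 0 0 0 0 0' 0.04
python3 jog.py '0 0 -0.02 0 0 0;0 0 -0.04 0 0 0;0 0 -0.04 0 0 0;0 0 -0.04 0 0 0;0 0 -0.04 0 0 0;0 0 -0.03 0 0 0;0 0 0 0 0 0;0 0 0 0 0 0'
python3 - <<'E'
from h import *
f,r=survey("q1",z=.066)
p=[x for x in r if x[0]=="unit" and x[1][1]<.12]
for x in p: print("in case frame", (x[1][:2]-CASE)@np.array([[np.cos(CYAW),-np.sin(CYAW)],[np.sin(CYAW),np.cos(CYAW)]]))
print(move([.609,.2073,.25]))
E
```

```text
time_s: 11.93
eef_pos: [0.5533, 0.0525, 0.046]
tool_rot: [3.141, -0.0, 1.398]
ft_force: [-0.5, -0.4, -1.1]
finger_gap: 0.0169
finger_force: 59.2
time_s: 12.27
eef_pos: [0.5534, 0.0526, 0.046]
tool_rot: [3.141, -0.0, 1.398]
ft_force: [0.2, -0.2, 0.3]
finger_gap: 0.0398
finger_force: 0.0
time_s: 12.93
eef_pos: [0.5541, 0.0526, 0.2579]
tool_rot: [3.138, -0.001, 1.397]
ft_force: [0.5, -1.1, -0.9]
finger_gap: 0.0399
finger_force: 0.0
block [39. 26.] [0.391  0.2191] sides [0.0167 0.0201] ang 81.3
unit [310. 213.] [0.5538 0.0545] sides [0.0152 0.0198] ang 170.0
in case frame [-0.041   0.0523]
(array([0.1622, 0.0282, 0.0062]), None)
```

unit_a is in its lane at case (-41.0, 52.3) mm, yaw right. Next block_a.

```bash

python3 jog.py '0.0324 0.0056 0.001 0 0 0;0.0324 0.0056 0.001 0 0 0;0.0324 0.0056 0.001 0 0 0;0.0324 0.0056 0.001 0 0 0;0.0324 0.0056 0.001 0 0 0;0 0 0 0 0 -0.1234;0 0 0 0 0 -0.1234;0 0 0 0 0 -0.1234;0 0 0 0 0 -0.1234'
python3 jog.py '0 0 0 0 0 -0.1234;0 0 0 0 0 -0.1234;0 0 0 0 0 -0.1234;0 0 0 0 0 -0.1234;0 0 0 0 0 -0.1234;0 0 0 0 0 -0.1234;0 0 0 0 0 -0.1234;0 0 0 0 0 -0.1234;0 0 0 0 0 -0.1234;0 0 0 0 0 0'
python3 - <<'E'
from h import *
f,r=survey("p2")
b=[x for x in r if x[0]=="block" and np.linalg.norm(x[1][:2]-[.609,.207])<.05][0]
print(move([*b[1][:2],.041],np.radians(b[2]+90)))
E
```

```text
time_s: 13.73
eef_pos: [0.608, 0.2075, 0.2488]
tool_rot: [-3.139, -0.0, 1.898]
ft_force: [0.0, -1.2, -0.5]
finger_gap: 0.0398
finger_force: 0.0
time_s: 14.57
eef_pos: [0.6082, 0.207, 0.2491]
tool_rot: [-3.141, -0.003, 3.009]
ft_force: [-0.7, -0.6, -1.0]
finger_gap: 0.0403
finger_force: 0.0
block [312. 216.] [0.6095 0.208 ] sides [0.0179 0.0217] ang 86.0
unit [102. 174.] [0.5542 0.0516] sides [0.0163 0.0206] ang 164.1
(array([-0.0016,  0.0012,  0.2083]), array([-0.0002, -0.0025, -0.071 ]))
```

```bash

python3 jog.py '-0.0015 0.0012 0.036 0 0 -0.03;0 0 0.036 0 0 0;0 0 0.036 0 0 0;0 0 0.036 0 0 0;0 0 0.036 0 0 0;0 0 0.016 0 0 0;0 0 0.009 0 0 0;0 0 0.003 0 0 0;0 0 0 0 0 0' 0.04
python3 jog.py '0 0 0 0 0 0;0 0 0 0 0 0;0 0 0 0 0 0;0 0 0 0 0 0;0 0 0 0 0 0' 0.0 50
python3 jog.py '0 0 -0.01 0 0 0;0 0 -0.03 0 0 0;0 0 -0.04 0 0 0;0 0 0 0 0 0.123;0 0 0 0 0 0.123;0 0 0 0 0 0.123;0 0 0 0 0 0.123;0 0 0 0 0 0.123;0 0 0 0 0 0.123;0 0 0 0 0 0.123'
python3 jog.py '0 0 0 0 0 0.123;0 0 0 0 0 0.123;0 0 0 0 0 0.123;0 0 0 0 0 0.123;0 0 0 0 0 0.123;0 0 0 0 0 0.123;0 0 0 0 0 0.04;0 0 0 0 0 0'
python3 - <<'E'
from h import *
t=lane(.043,.051); print(t,move([*t,.1],CYAW+np.pi/2))
E
```

```text
time_s: 15.37
eef_pos: [0.6108, 0.2087, 0.0436]
tool_rot: [3.141, 0.0, 3.031]
ft_force: [0.2, 0.3, 0.1]
finger_gap: 0.0396
finger_force: 0.0
time_s: 15.78
eef_pos: [0.6116, 0.2087, 0.045]
tool_rot: [3.14, 0.003, 3.031]
ft_force: [0.6, -0.5, 6.4]
finger_gap: 0.0168
finger_force: 49.2
time_s: 16.62
eef_pos: [0.6107, 0.2085, 0.1247]
tool_rot: [3.14, 0.0, 2.165]
ft_force: [0.1, -0.3, -1.3]
finger_gap: 0.0169
finger_force: 49.0
time_s: 17.28
eef_pos: [0.6106, 0.2088, 0.1246]
tool_rot: [3.14, -0.001, 1.391]
ft_force: [-0.1, 0.4, -0.4]
finger_gap: 0.0167
finger_force: 49.0
[0.63621716 0.03870096] (array([-0.1628,  0.0556,  0.0245]), array([ 0.0013, -0.001 , -0.0061]))
```

```bash

python3 jog.py '-0.0328 0.0111 0 0 0 0;-0.0328 0.0111 0 0 0 0;-0.0328 0.0111 0 0 0 0;-0.0328 0.0111 0.005 0 0 0;-0.0328 0.0111 0.01 0 0 -0.005;0 0 0.008 0 0 0;0 0 0 0 0 0;0 0 0 0 0 0;0 0 0 0 0 0'
python3 - <<'E'
from h import *
t=lane(.043,.0495); print(t,move([*t,.051],CYAW+np.pi/2)); grab("wrist","pl2")
E
```

```text
time_s: 18.03
eef_pos: [0.6362, 0.0386, 0.1008]
tool_rot: [3.141, -0.001, 1.4]
ft_force: [-1.0, 0.2, -1.0]
finger_gap: 0.0168
finger_force: 48.9
[0.63595792 0.03722353] (array([-0.0015, -0.0001,  0.0498]), array([ 0.0007, -0.0011,  0.0032]))
```

View pics/pl2.png

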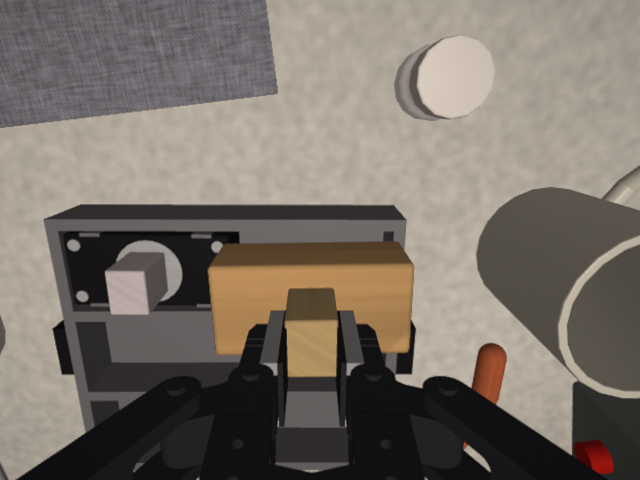

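Picture: unit_a lies flat in the far lane's left end (70–240), the block hangs level over the remaining gap (212–412). Lowering.

```bash

python3 jog.py '-0.0014 0 0.012 0 0 0.002;0 0 0.012 0 0 0;0 0 0.01 0 0 0;0 0 0.006 0 0 0;0 0 0.004 0 0 0;0 0 0 0 0 0;0 0 0 0 0 0'
python3 jog.py '0 0 0.002 0 0 0;0 0 0.0015 0 0 0;0 0 0.001 0 0 0;0 0 0.001 0 0 0;0 0 0 0 0 0'
python3 - <<'E'
from h import *
t=lane(.043,.0495); print(t,move([*t,.051],CYAW+np.pi/2))
E
```

```text
time_s: 18.67
eef_pos: [0.6358, 0.0358, 0.0557]
tool_rot: [-3.141, -0.0, 1.396]
ft_force: [-0.8, 0.2, -0.8]
finger_gap: 0.0166
finger_force: 48.9
time_s: 19.08
eef_pos: [0.6358, 0.0356, 0.0504]
tool_rot: [-3.142, -0.0, 1.396]
ft_force: [0.1, -0.7, 0.1]
finger_gap: 0.0165
finger_force: 48.9
[0.63595792 0.03722353] (array([ 0.0016, -0.0001, -0.0006]), array([-0.    , -0.    , -0.0012]))
```

```bash

python3 jog.py '0 0 0 0 0 0;0 0 0 0 0 0;0 0 0 0 0 0;0 0 0 0 0 0' 0.04
python3 jog.py '0 0 -0.02 0 0 0;0 0 -0.04 0 0 0;0 0 -0.04 0 0 0;0 0 -0.04 0 0 0;0 0 -0.04 0 0 0;0 0 -0.03 0 0 0;0 -0.03 0 0 0 0;0 -0.03 0 0 0 0;0 0 0 0 0 0;0 0 0 0 0 0'
python3 - <<'E'
from h import *
survey("q2",z=.066)
E
python3 jog.py '0.01 -0.04 0 0 0 0;0.01 -0.04 0 0 0 0;0 0 0 0 0 0;0 0 0 0 0 0'
python3 - <<'E'
from h import *
g,r=survey("q3",z=.066); f=load("q2"); A=bosses(f);B=bosses(g)
for k,c,q in A:
    gs=proj(g,on_plane(f,[c],.066))[0]
    for k2,c2,_ in B:
        if k==k2 and np.linalg.norm(c2-gs)<14: 
            T=tri(f,[c],g,[c2])[0]; print(k,T,(T[:2]-CASE)@np.array([[np.cos(CYAW),-np.sin(CYAW)],[np.sin(CYAW),np.cos(CYAW)]]))
print(move([.4633,.226,.25]))
E
```

```text
time_s: 19.42
eef_pos: [0.6359, 0.0357, 0.0506]
tool_rot: [3.141, -0.0, 1.396]
ft_force: [0.8, 0.2, -1.0]
finger_gap: 0.0398
finger_force: 0.0
time_s: 20.25
eef_pos: [0.5758, 0.0463, 0.2612]
tool_rot: [3.141, 0.0, 1.397]
ft_force: [0.5, 0.2, -0.3]
finger_gap: 0.04
finger_force: 0.0
block [386. 210.] [0.6371 0.0392] sides [0.0169 0.0208] ang 169.9
unit [282. 208.] [0.5539 0.0548] sides [0.0153 0.0191] ang 170.0
time_s: 20.63
eef_pos: [0.501, 0.0804, 0.2608]
tool_rot: [3.141, 0.0, 1.398]
ft_force: [0.1, 0.5, 0.3]
finger_gap: 0.0399
finger_force: 0.0
block [482. 234.] [0.6367 0.0398] sides [0.0171 0.0199] ang 170.0
block [127.  54.] [0.3904 0.2198] sides [0.0168 0.0207] ang 79.5
unit [380. 233.] [0.554  0.0548] sides [0.0156 0.0189] ang 170.0
block [0.6374 0.0389 0.0638 0.0004] [0.0442 0.0514]
unit [0.554  0.055  0.0662 0.    ] [-0.0408  0.0528]
(array([ 0.1373, -0.0635,  0.0107]), None)
```

Lane one packed (boss tops at ≈66 mm → on the floor). Next unit_c.

```bash

python3 jog.py '0.0343 -0.0159 0.002 0 0 0;0.0343 -0.0159 0.002 0 0 0;0.0343 -0.0159 0.002 0 0 0;0.0343 -0.0159 0.002 0 0 0;0 0 0 0 0 -0.1234;0 0 0 0 0 -0.1234;0 0 0 0 0 -0.1234;0 0 0 0 0 -0.1234;0 0 0 0 0 -0.1234'
python3 jog.py '0 0 0 0 0 -0.1234;0 0 0 0 0 -0.1234;0 0 0 0 0 -0.1234;0 0 0 0 0 -0.1234;0 0 0 0 0 -0.1234;0 0 0 0 0 -0.1234;0 0 0 0 0 -0.1234;0 0 0 0 0 -0.1234;0 0 0 0 0 -0.1234;0 0 0 0 0 0'
python3 - <<'E'
from h import *
f,r=survey("p3")
b=[x for x in r if x[0]=="unit" and np.linalg.norm(x[1][:2]-[.4633,.226])<.06]
if b: print(move([*b[0][1][:2],.041],np.radians(b[0][2]+90)))
E
```

```text
time_s: 21.43
eef_pos: [0.4642, 0.2258, 0.2522]
tool_rot: [-3.142, -0.001, 2.018]
ft_force: [-0.1, 0.1, -0.3]
finger_gap: 0.0399
finger_force: 0.0
time_s: 22.27
eef_pos: [0.4641, 0.2257, 0.2522]
tool_rot: [3.14, -0.001, 3.129]
ft_force: [0.2, 0.5, 0.5]
finger_gap: 0.0401
finger_force: 0.0
block [502. 204.] [0.4591 0.3796] sides [0.0165 0.0222] ang 89.1
block [302. 115.] [0.3886 0.2202] sides [0.0179 0.022 ] ang 85.1
block [514. 110.] [0.3878 0.3793] sides [0.0175 0.0232] ang 84.8
unit [112. 319.] [0.5563 0.0513] sides [0.0163 0.0212] ang 163.1
unit [311. 213.] [0.4638 0.2262] sides [0.0176 0.0199] ang 89.2
(array([0.    , 0.0004, 0.2112]), array([ 0.0011, -0.0006, -0.0072]))
```

```bash

python3 jog.py '0 0.0004 0.036 0 0 0;0 0 0.036 0 0 0;0 0 0.036 0 0 0;0 0 0.036 0 0 0;0 0 0.036 0 0 0;0 0 0.016 0 0 0;0 0 0.01 0 0 0;0 0 0.005 0 0 0;0 0 0 0 0 0;0 0 0 0 0 0' 0.04
python3 jog.py '0 0 0 0 0 0;0 0 0 0 0 0;0 0 0 0 0 0;0 0 0 0 0 0;0 0 0 0 0 0' 0.0 60
python3 jog.py '0 0 -0.01 0 0 0;0 0 -0.03 0 0 0;0 0 -0.04 0 0 0;0 0 0 0 0 0.1237;0 0 0 0 0 0.1237;0 0 0 0 0 0.1237;0 0 0 0 0 0.1237;0 0 0 0 0 0.1237;0 0 0 0 0 0.1237;0 0 0 0 0 0.1237'
python3 jog.py '0 0 0 0 0 0.1237;0 0 0 0 0 0.1237;0 0 0 0 0 0.1237;0 0 0 0 0 0.1237;0 0 0 0 0 0.1237;0 0 0 0 0 0.1237;0 0 0 0 0 0.1237;0 0 0 0 0 0'
python3 - <<'E'
from h import *
t=lane(-.0295,0); print(t,move([*t,.1],CYAW+np.pi/2))
E
```

```text
time_s: 23.15
eef_pos: [0.4634, 0.2267, 0.0423]
tool_rot: [3.141, 0.001, 3.122]
ft_force: [-0.0, -0.2, 0.6]
finger_gap: 0.0401
finger_force: 0.0
time_s: 23.57
eef_pos: [0.4636, 0.2265, 0.0428]
tool_rot: [3.141, 0.002, 3.123]
ft_force: [-0.5, -1.2, 10.6]
finger_gap: 0.0164
finger_force: 59.3
time_s: 24.4
eef_pos: [0.4627, 0.2263, 0.1225]
tool_rot: [3.141, 0.0, 2.251]
ft_force: [-0.1, -0.3, -3.5]
finger_gap: 0.0165
finger_force: 59.2
time_s: 25.07
eef_pos: [0.4626, 0.2265, 0.1224]
tool_rot: [3.141, -0.001, 1.385]
ft_force: [0.2, -0.1, -3.3]
finger_gap: 0.0162
finger_force: 59.3
[0.55599391 0.00099842] (array([-0.2044,  0.1334,  0.0224]), array([ 0.0006, -0.0007, -0.0119]))
```

```bash

python3 jog.py '-0.0292 0.0191 0 0 0 0;-0.0292 0.0191 0 0 0 0;-0.0292 0.0191 0 0 0 0;-0.0292 0.0191 0 0 0 0;-0.0292 0.0191 0 0 0 0;-0.0292 0.0191 0 0 0 0;-0.0292 0.0191 0 0 0 -0.012;0 0 0 0 0 0;0 0 0 0 0 0;0 0 0 0 0 0'
python3 - <<'E'
from h import *
t=lane(-.0295,0); print(t,move([*t,.0488],CYAW+np.pi/2)); grab("wrist","pl3")
E
```

```text
time_s: 25.9
eef_pos: [0.5576, 0.0017, 0.1218]
tool_rot: [-3.142, -0.001, 1.406]
ft_force: [0.8, 0.4, -2.9]
finger_gap: 0.0164
finger_force: 59.5
[0.55599391 0.00099842] (array([-0.001 , -0.0015,  0.073 ]), array([-0.0001, -0.0007,  0.0091]))
```

View pics/pl3.png

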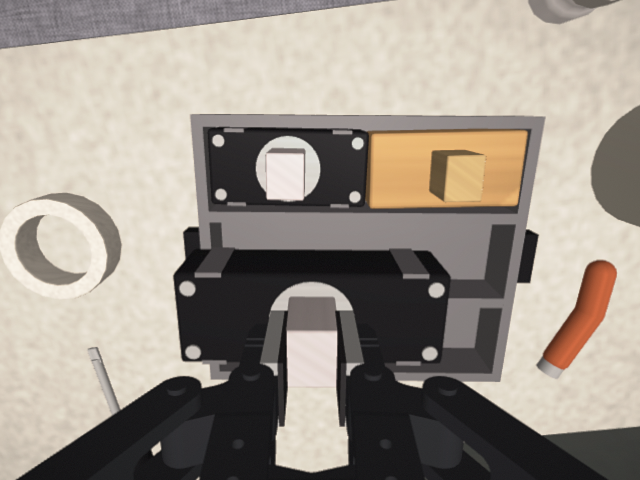

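Picture: far lane neatly filled, unit_a and block_a flat; unit_c hangs above the middle lane. Lowering.

```bash

python3 jog.py '-0.001 -0.0015 0.015 0 0 0.009;0 0 0.02 0 0 0;0 0 0.012 0 0 0;0 0 0.01 0 0 0;0 0 0.006 0 0 0;0 0 0.003 0 0 0;0 0 0 0 0 0;0 0 0 0 0 0'
python3 - <<'E'
from h import *
t=lane(-.0295,0); print(t,move([*t,.0488],CYAW+np.pi/2))
E
```

```text
time_s: 26.62
eef_pos: [0.5565, 0.0008, 0.0558]
tool_rot: [3.141, -0.0, 1.395]
ft_force: [0.2, -1.3, -3.0]
finger_gap: 0.0164
finger_force: 59.5
[0.55599391 0.00099842] (array([ 0.0001, -0.0005,  0.007 ]), array([ 0.0004, -0.0002, -0.0021]))
```

```bash

python3 jog.py '0 -0.0005 0.003 0 0 0;0 0 0.002 0 0 0;0 0 0.0015 0 0 0;0 0 0.001 0 0 0;0 0 0.0005 0 0 0;0 0 0 0 0 0'
python3 jog.py '0 0 0 0 0 0;0 0 0 0 0 0;0 0 0 0 0 0;0 0 0 0 0 0' 0.04
python3 jog.py '0 0 -0.02 0 0 0;0 0 -0.04 0 0 0;0 0 -0.04 0 0 0;0 0 -0.04 0 0 0;0 0 -0.04 0 0 0;0 0 -0.03 0 0 0;0 0 0 0 0 0;0 0 0 0 0 0'
python3 - <<'E'
from h import *
f,r=survey("q4",z=.066)
for x in r:
    if x[1][1]<.12: print("case", x[0],(x[1][:2]-CASE)@np.array([[np.cos(CYAW),-np.sin(CYAW)],[np.sin(CYAW),np.cos(CYAW)]]))
print(move([.388,.2198,.25]))
E
```

```text
time_s: 27.12
eef_pos: [0.5556, 0.0007, 0.0474]
tool_rot: [-3.141, -0.0, 1.395]
ft_force: [-0.5, 0.2, -2.4]
finger_gap: 0.0169
finger_force: 59.5
time_s: 27.45
eef_pos: [0.5559, 0.0008, 0.0476]
tool_rot: [3.141, -0.0, 1.395]
ft_force: [-0.1, -0.8, 0.2]
finger_gap: 0.0402
finger_force: 0.0
time_s: 28.12
eef_pos: [0.5565, 0.0007, 0.2594]
tool_rot: [3.138, -0.001, 1.395]
ft_force: [-0.0, -0.3, -0.1]
finger_gap: 0.0399
finger_force: 0.0
block [404. 148.] [0.6371 0.0395] sides [0.0168 0.0219] ang 169.7
unit [310. 213.] [0.5561 0.0022] sides [0.0169 0.0199] ang 169.8
case block [0.0437 0.0519]
case unit [-0.0296  0.0012]
(array([ 0.1864, -0.2035,  0.0075]), None)
```

```bash

python3 jog.py '0.0266 -0.0291 0.001 0 0 0;0.0266 -0.0291 0.001 0 0 0;0.0266 -0.0291 0.001 0 0 0;0.0266 -0.0291 0.001 0 0 0;0.0266 -0.0291 0.001 0 0 0;0.0266 -0.0291 0.001 0 0 0;0.0266 -0.0291 0.001 0 0 0;0 0 0 0 0 -0.119;0 0 0 0 0 -0.119;0 0 0 0 0 -0.119'
python3 jog.py '0 0 0 0 0 -0.119;0 0 0 0 0 -0.119;0 0 0 0 0 -0.119;0 0 0 0 0 -0.119;0 0 0 0 0 -0.119;0 0 0 0 0 -0.119'
python3 jog.py '0 0 0 0 0 -0.119;0 0 0 0 0 -0.119;0 0 0 0 0 -0.119;0 0 0 0 0 -0.119;0 0 0 0 0 -0.119;0 0 0 0 0 0'
python3 - <<'E'
from h import *
f,r=survey("p4")
b=[x for x in r if x[0]=="block" and np.linalg.norm(x[1][:2]-[.388,.22])<.06]
if b: print(move([*b[0][1][:2],.041],np.radians(b[0][2]+90)))
E
```

```text
time_s: 29.0
eef_pos: [0.3867, 0.2198, 0.2492]
tool_rot: [-3.14, 0.0, 1.759]
ft_force: [0.1, -0.7, 0.2]
finger_gap: 0.04
finger_force: 0.0
time_s: 29.5
eef_pos: [0.3871, 0.2193, 0.2491]
tool_rot: [-3.14, -0.001, 2.472]
ft_force: [-0.1, -0.2, 0.2]
finger_gap: 0.0398
finger_force: 0.0
time_s: 30.0
eef_pos: [0.3872, 0.2193, 0.2492]
tool_rot: [-3.141, -0.002, 3.067]
ft_force: [0.1, -0.1, 0.0]
finger_gap: 0.0399
finger_force: 0.0
block [507. 284.] [0.4588 0.3795] sides [0.0165 0.0211] ang 85.8
block [557. 218.] [0.4044 0.4152] sides [0.0172 0.0208] ang 85.6
block [312. 218.] [0.3895 0.2201] sides [0.0175 0.0206] ang 85.7
(array([-0.0026,  0.0011,  0.2084]), array([-0.0007, -0.0019, -0.0075]))
```

block_b has been knocked to (0.404,0.415); noted for later. Grasp block_c.

```bash

python3 jog.py '-0.001 0.001 0.036 0 0 0;0 0 0.036 0 0 0;0 0 0.036 0 0 0;0 0 0.036 0 0 0;0 0 0.036 0 0 0;0 0 0.016 0 0 0;0 0 0.009 0 0 0;0 0 0.002 0 0 0;0 0 0 0 0 0;0 0 0 0 0 0' 0.04
python3 jog.py '0 0 0 0 0 0;0 0 0 0 0 0;0 0 0 0 0 0;0 0 0 0 0 0;0 0 0 0 0 0' 0.0 50
python3 jog.py '0 0 -0.01 0 0 0;0 0 -0.03 0 0 0;0 0 -0.04 0 0 0;0 0 0 0 0 0.119;0 0 0 0 0 0.119;0 0 0 0 0 0.119;0 0 0 0 0 0.119;0 0 0 0 0 0.119;0 0 0 0 0 0.119;0 0 0 0 0 0.119'
python3 jog.py '0 0 0 0 0 0.119;0 0 0 0 0 0.119;0 0 0 0 0 0.119;0 0 0 0 0 0.119;0 0 0 0 0 0.119;0 0 0 0 0 0.119;0 0 0 0 0 0.119;0 0 0 0 0 0'
python3 - <<'E'
from h import *
t=lane(.0545,0); print(t,move([*t,.1],CYAW+np.pi/2))
E
```

```text
time_s: 30.88
eef_pos: [0.3894, 0.221, 0.0444]
tool_rot: [3.141, 0.001, 3.059]
ft_force: [0.3, -0.4, -0.3]
finger_gap: 0.0401
finger_force: 0.0
time_s: 31.3
eef_pos: [0.3896, 0.2207, 0.0445]
tool_rot: [3.141, 0.002, 3.06]
ft_force: [-1.9, -2.2, 10.2]
finger_gap: 0.0166
finger_force: 51.4
time_s: 32.13
eef_pos: [0.3889, 0.2207, 0.1245]
tool_rot: [3.141, -0.0, 2.222]
ft_force: [-0.6, -0.4, -1.1]
finger_gap: 0.0167
finger_force: 50.0
time_s: 32.8
eef_pos: [0.3889, 0.2208, 0.1244]
tool_rot: [3.141, -0.001, 1.388]
ft_force: [0.3, -0.1, -0.3]
finger_gap: 0.0167
finger_force: 50.0
[ 0.63872989 -0.01351912] (array([-0.1852,  0.2882,  0.0244]), array([ 0.0006, -0.0009, -0.0087]))
```

```bash

python3 jog.py '-0.0206 0.032 0 0 0 0;-0.0206 0.032 0 0 0 0;-0.0206 0.032 0 0 0 0;-0.0206 0.032 0 0 0 0;-0.0206 0.032 0 0 0 0;-0.0206 0.032 0 0 0 0;-0.0206 0.032 0 0 0 0;-0.0206 0.032 0 0 0 0;-0.0206 0.032 0 0 0 -0.008;0 0 0 0 0 0'
python3 jog.py '0 0 0.005 0 0 0;0 0 0 0 0 0;0 0 0 0 0 0'
python3 - <<'E'
from h import *
t=lane(.0545,-.0005); print(t,move([*t,.0505],CYAW+np.pi/2)); grab("wrist","pl4")
E
```

```text
time_s: 33.63
eef_pos: [0.6439, -0.0191, 0.124]
tool_rot: [3.139, 0.001, 1.401]
ft_force: [-3.1, 0.2, 0.0]
finger_gap: 0.0166
finger_force: 50.0
time_s: 33.88
eef_pos: [0.639, -0.0112, 0.1183]
tool_rot: [-3.14, -0.001, 1.406]
ft_force: [-0.9, 1.1, -0.7]
finger_gap: 0.0169
finger_force: 50.0
[ 0.63864347 -0.01401159] (array([-0.0029,  0.0002,  0.0678]), array([-0.0011, -0.0006,  0.0086]))
```

View pics/pl4.png

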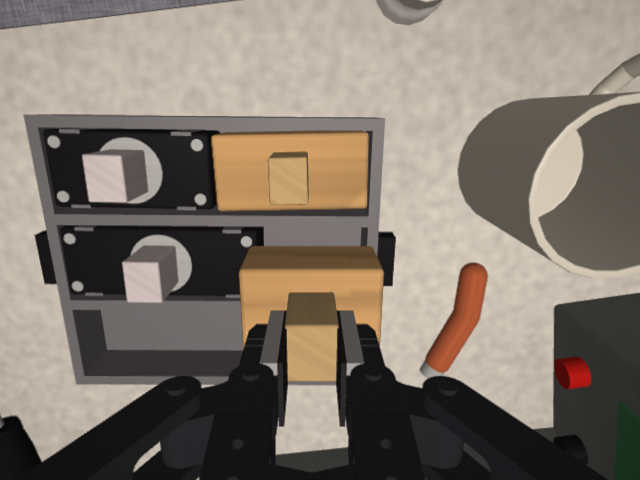

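Picture: unit_c flat in the middle lane (60–262); block_c hangs over the gap (240–383). Lower to just above the rim and re-check.

```bash

python3 jog.py '0 0 0.01 0 0 0;0 0 0.01 0 0 0;0 0 0.005 0 0 0;0 0 0 0 0 0;0 0 0 0 0 0;0 0 0 0 0 0'
python3 - <<'E'
from h import *
t=lane(.0545,-.0005); print(t,move([*t,.0505],CYAW+np.pi/2))
E
```

```text
time_s: 34.43
eef_pos: [0.64, -0.0123, 0.0935]
tool_rot: [-3.142, -0.0, 1.403]
ft_force: [-0.1, -0.0, -1.0]
finger_gap: 0.0171
finger_force: 50.0
[ 0.63864347 -0.01401159] (array([-0.002, -0.001,  0.043]), array([-0.    , -0.0001,  0.0058]))
```

```bash

python3 jog.py '-0.002 -0.001 0.012 0 0 0.006;0 0 0.012 0 0 0;0 0 0.009 0 0 0;0 0 0.004 0 0 0;0 0 0 0 0 0;0 0 0 0 0 0'
python3 jog.py '0 0 0.002 0 0 0;0 0 0.002 0 0 0;0 0 0.001 0 0 0;0 0 0.001 0 0 0;0 0 0 0 0 0'
python3 - <<'E'
from h import *
t=lane(.0545,-.0005); print(t,move([*t,.0505],CYAW+np.pi/2))
E
```

```text
time_s: 34.93
eef_pos: [0.6385, -0.0141, 0.056]
tool_rot: [-3.141, -0.0, 1.397]
ft_force: [0.7, 0.9, -0.3]
finger_gap: 0.0168
finger_force: 50.0
time_s: 35.35
eef_pos: [0.6386, -0.0142, 0.0504]
tool_rot: [3.142, -0.0, 1.397]
ft_force: [-0.5, -0.8, -0.6]
finger_gap: 0.0169
finger_force: 50.0
[ 0.63864347 -0.01401159] (array([ 0.0002,  0.0001, -0.0001]), array([ 0.    , -0.    , -0.0004]))
```

```bash

python3 jog.py '0 0 0 0 0 0;0 0 0 0 0 0;0 0 0 0 0 0;0 0 0 0 0 0' 0.04
python3 jog.py '0 0 -0.02 0 0 0;0 0 -0.04 0 0 0;0 0 -0.04 0 0 0;0 0 -0.04 0 0 0;0 0 -0.04 0 0 0;0 0 -0.04 0 0 0;0 0 0 0 0 0;0 0 0 0 0 0'
python3 - <<'E'
from h import *
f,r=survey("q5",z=.066)
for x in r:
    if x[1][1]<.12: print("case", x[0],(x[1][:2]-CASE)@np.array([[np.cos(CYAW),-np.sin(CYAW)],[np.sin(CYAW),np.cos(CYAW)]]))
E
python3 jog.py '-0.0353 -0.0141 -0.005 0 0 0;-0.0353 -0.0141 -0.005 0 0 0;-0.0353 -0.0141 -0.005 0 0 0;-0.0353 -0.0141 -0.005 0 0 0;-0.0353 -0.0141 -0.005 0 0 0;-0.0353 -0.0141 -0.005 0 0 0;-0.0353 -0.0141 -0.005 0 0 0;0 0 0 0 0 0;0 0 0 0 0 0;0 0 0 0 0 0'
python3 - <<'E'
from h import *
grab("wrist","dr1")
E
python3 jog.py '-0.01 0.035 0 0 0 0;-0.01 0.035 0 0 0 0;0 0 0 0 0 0;0 0 0 0 0 0;0 0 0 0 0 0'
python3 - <<'E'
from h import *
grab("wrist","dr2")
a,b=cv2.imread("pics/dr1.png"),cv2.imread("pics/dr2.png"); cv2.imwrite("pics/dr.png",np.hstack([cv2.resize(x,(400,300),interpolation=cv2.INTER_AREA) for x in(a,b)]))
E
```

```text
time_s: 35.68
eef_pos: [0.6387, -0.0142, 0.0506]
tool_rot: [3.141, -0.0, 1.397]
ft_force: [-0.9, -0.3, -0.2]
finger_gap: 0.0399
finger_force: 0.0
time_s: 36.35
eef_pos: [0.6396, -0.0141, 0.2734]
tool_rot: [3.137, -0.001, 1.397]
ft_force: [-0.3, -0.1, -0.4]
finger_gap: 0.0401
finger_force: 0.0
block [257. 439.] [ 0.5455 -0.2376] sides [0.0342 0.0653] ang 178.9
block [308. 208.] [ 0.6388 -0.0118] sides [0.0175 0.0215] ang 169.9
block [294. 148.] [0.6365 0.0394] sides [0.0183 0.0212] ang 170.0
unit [209. 210.] [0.5562 0.002 ] sides [0.0166 0.0198] ang 170.0
unit [190. 147.] [0.5541 0.0543] sides [0.0166 0.0214] ang 174.0
case block [ 0.0014 -0.2368]
case block [0.0542 0.0017]
case block [0.0432 0.0517]
case unit [-0.0295  0.001 ]
case unit [-0.0406  0.0521]
time_s: 37.23
eef_pos: [0.4983, -0.2401, 0.3043]
tool_rot: [-3.14, -0.001, 1.397]
ft_force: [-0.3, 0.7, 0.2]
finger_gap: 0.0399
finger_force: 0.0
time_s: 37.7
eef_pos: [0.5642, -0.271, 0.3043]
tool_rot: [-3.14, -0.001, 1.398]
ft_force: [0.2, 0.7, 0.5]
finger_gap: 0.0401
finger_force: 0.0
```

View pics/dr.png

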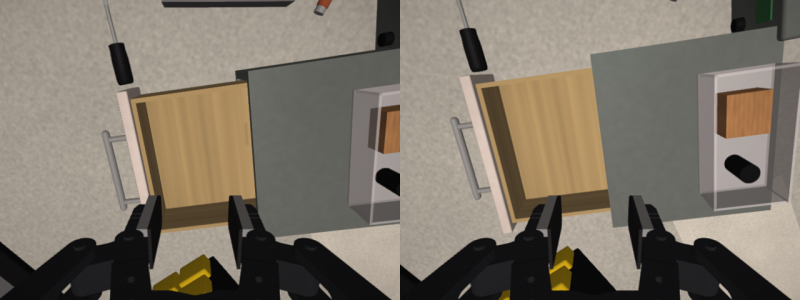

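Views: drawer front panel left end at half-res (119,92)/(61,77), handle ends (106,134),(124,208)/(53,120),(79,197), cabinet top front corner (249,72)/(192,55).

```bash
python3 - <<'E'
from h import *
np.set_printoptions(precision=3,suppress=True)
f,g=load("dr1"),load("dr2"); s=1.6
P=np.array([(119,92),(106,134),(124,208),(249,72),(256,226),(131,99)])*s
Q=np.array([(61,77),(53,120),(79,197),(192,55),(213,227),(75,85)])*s
print(tri(f,P,g,Q))
print("panel far end", on_plane(g,np.array([(104,233)])*s,.1), "side wall tops",on_plane(g,np.array([(80,85),(192,69),(114,219)])*s,.09))
print(np.degrees(np.arctan2(*(on_plane(g,Q[2:3],.072)-on_plane(g,Q[1:2],.072))[0,1::-1])))
print(np.degrees(np.arctan2(*(on_plane(g,Q[4:5],.11)-on_plane(g,Q[3:4],.11))[0,1::-1])))
print(on_plane(g,Q[1:3],.072),on_plane(f,P[1:3],.072), on_plane(g,Q[3:5],.11))
E
```

```text
[[ 0.412 -0.172  0.101  0.001]
 [ 0.375 -0.224  0.086  0.   ]
 [ 0.362 -0.352  0.063  0.001]
 [ 0.577 -0.176  0.105  0.001]
 [ 0.567 -0.423  0.079  0.018]
 [ 0.423 -0.184  0.093  0.002]]
panel far end [[ 0.401 -0.401  0.1  ]] side wall tops [[ 0.428 -0.186  0.09 ]
 [ 0.575 -0.191  0.09 ]
 [ 0.418 -0.386  0.09 ]]
-90.43090597210853
-92.67196590147782
[[ 0.368 -0.225  0.072]
 [ 0.367 -0.348  0.072]] [[ 0.37  -0.227  0.072]
 [ 0.365 -0.348  0.072]] [[ 0.578 -0.176  0.11 ]
 [ 0.566 -0.413  0.11 ]]
```

Drawer: yaw ≈ -2.6°, handle (0.3675,-0.287), panel top z≈0.101 (floor ≈0.025), open floor x≈0.42–0.565, y≈-0.386…-0.188. Back to the mat for block_d.

```bash

python3 jog.py '0.0366 -0.0127 0.003 0 0 0;0.0366 -0.0127 0.003 0 0 0;0.0366 -0.0127 0.003 0 0 0;0.0366 -0.0127 0.003 0 0 0;0.0366 -0.0127 0.003 0 0 0;0.0366 -0.0127 0.003 0 0 0;0.0366 -0.0127 0.003 0 0 0;0.0366 -0.0127 0.003 0 0 0;0.0366 -0.0127 0.003 0 0 0'
python3 jog.py '0.0366 -0.0127 0.003 0 0 0;0.0366 -0.0127 0.003 0 0 0;0.0366 -0.0127 0.003 0 0 0;0.0366 -0.0127 0.003 0 0 0;0.0366 -0.0127 0.003 0 0 0;0.0366 -0.0127 0.003 0 0 0;0.0366 -0.0127 0.003 0 0 0;0.0366 -0.0127 0.003 0 0 0'
python3 jog.py '0 0 0 0 0 -0.12;0 0 0 0 0 -0.12;0 0 0 0 0 -0.12;0 0 0 0 0 -0.12;0 0 0 0 0 -0.12;0 0 0 0 0 -0.12;0 0 0 0 0 -0.12'
python3 jog.py '0 0 0 0 0 -0.12;0 0 0 0 0 -0.12;0 0 0 0 0 -0.12;0 0 0 0 0 -0.12;0 0 0 0 0 -0.12;0 0 0 0 0 -0.12;0 0 0 0 0 -0.12;0 0 0 0 0 0;0 0 0 0 0 0'
python3 - <<'E'
from h import *
f,r=survey("p5")
b=[x for x in r if x[0]=="block" and np.linalg.norm(x[1][:2]-[.4588,.3795])<.05]
if b: print(move([*b[0][1][:2],.041],np.radians(b[0][2]+90)))
E
```

```text
time_s: 38.5
eef_pos: [0.507, 0.0738, 0.2789]
tool_rot: [3.14, 0.0, 1.397]
ft_force: [1.4, 0.4, 0.4]
finger_gap: 0.0402
finger_force: 0.0
time_s: 39.17
eef_pos: [0.4578, 0.3795, 0.2549]
tool_rot: [3.14, -0.0, 1.397]
ft_force: [0.9, 0.3, 0.1]
finger_gap: 0.0402
finger_force: 0.0
time_s: 39.75
eef_pos: [0.4583, 0.3777, 0.2549]
tool_rot: [3.141, 0.001, 2.243]
ft_force: [-0.5, -0.9, 0.7]
finger_gap: 0.0399
finger_force: 0.0
time_s: 40.5
eef_pos: [0.4587, 0.3777, 0.2547]
tool_rot: [-3.141, 0.001, 3.073]
ft_force: [0.2, 0.5, -0.8]
finger_gap: 0.0401
finger_force: 0.0
block [313. 213.] [0.4595 0.3792] sides [0.0179 0.0218] ang 93.7
block [353. 140.] [0.4041 0.4146] sides [0.0172 0.0218] ang 90.6
(array([-0.0005,  0.0016,  0.2137]), array([-0.0002,  0.0005, -0.1344]))
```

```bash

python3 jog.py '-0.0005 0.0015 0.036 0 0 -0.12;0 0 0.036 0 0 0;0 0 0.036 0 0 0;0 0 0.036 0 0 0;0 0 0.036 0 0 0;0 0 0.02 0 0 0;0 0 0.01 0 0 0;0 0 0.002 0 0 0;0 0 0 0 0 0;0 0 0 0 0 0' 0.04
python3 jog.py '0 0 0 0 0 0;0 0 0 0 0 0;0 0 0 0 0 0;0 0 0 0 0 0;0 0 0 0 0 0' 0.0 50
python3 jog.py '0 0 -0.01 0 0 0;0 0 -0.03 0 0 0;0 0 -0.04 0 0 0;0 0 -0.04 0 0 0.09;0 0 -0.03 0 0 0;0 0 0 0 0 0'
python3 - <<'E'
from h import *
survey("p6")
print(move([.49,-.245,.20],np.radians(177.4)))
E
```

```text
time_s: 41.38
eef_pos: [0.4604, 0.3802, 0.044]
tool_rot: [3.14, 0.002, -3.087]
ft_force: [0.1, -0.2, 0.7]
finger_gap: 0.0399
finger_force: 0.0
time_s: 41.8
eef_pos: [0.4605, 0.3798, 0.0438]
tool_rot: [3.141, 0.002, -3.087]
ft_force: [-0.7, -2.5, 9.1]
finger_gap: 0.0167
finger_force: 51.6
time_s: 42.3
eef_pos: [0.4614, 0.3817, 0.1999]
tool_rot: [3.136, 0.007, 3.106]
ft_force: [0.2, 0.8, -0.3]
finger_gap: 0.0168
finger_force: 50.4
block [312. 351.] [0.558  0.3798] sides [0.038  0.0471] ang 87.8
block [357. 143.] [0.4043 0.4146] sides [0.0171 0.0216] ang 90.6
(array([-0.0511, -0.6243, -0.0052]), array([0.0037, 0.0051, 0.0103]))
```

```bash

python3 jog.py '-0.0032 -0.039 0 0 0 0;-0.0032 -0.039 0 0 0 0;-0.0032 -0.039 0 0 0 0;-0.0032 -0.039 0 0 0 0;-0.0032 -0.039 0 0 0 0;-0.0032 -0.039 0 0 0 0;-0.0032 -0.039 0 0 0 0;-0.0032 -0.039 0 0 0 0;-0.0032 -0.039 0 0 0 0;-0.0032 -0.039 0 0 0 0'
python3 jog.py '-0.0032 -0.039 0 0 0 0;-0.0032 -0.039 0 0 0 0;-0.0032 -0.039 0 0 0 0;-0.0032 -0.039 0 0 0 0;-0.0032 -0.039 0 0 0 0.01;-0.0032 -0.039 0 0 0 0;0 0 0 0 0 0;0 0 0 0 0 0;0 0 0 0 0 0;0 0 0 0 0 0'
python3 - <<'E'
from h import *
grab("wrist","pl5")
print(move([.487,-.245,.07],np.radians(177.4)), arm.state()["joint_positions"])
E
```

```text
time_s: 43.18
eef_pos: [0.4774, -0.0135, 0.1924]
tool_rot: [-3.141, -0.0, 3.107]
ft_force: [2.2, -0.0, -1.3]
finger_gap: 0.0168
finger_force: 50.4
time_s: 44.02
eef_pos: [0.4887, -0.2448, 0.1923]
tool_rot: [3.141, -0.0, 3.098]
ft_force: [-0.1, -0.1, -0.1]
finger_gap: 0.0167
finger_force: 50.3
(array([ 0.0018, -0.0003,  0.1225]), array([ 0.0003, -0.0002,  0.0024])) [ 0.74875124  0.29529182 -0.47709038  1.91063394  0.1620741   0.97341241
  1.72553634]
```

View pics/pl5.png

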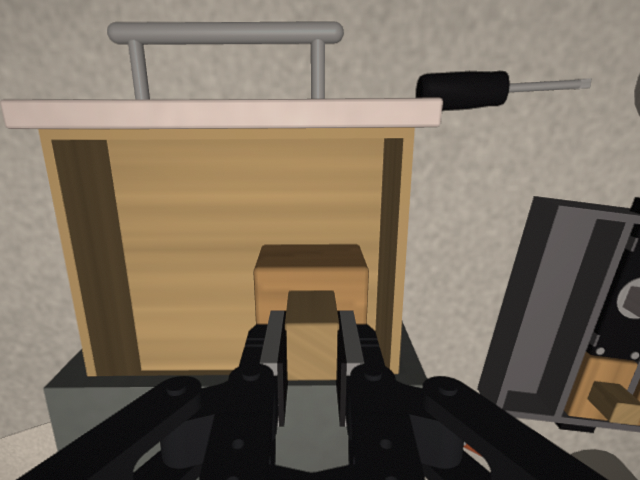

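Picture: block_d hangs over the open drawer floor (255–368 px), handle across the top at row 32, walls clear on either side. Lower.

```bash

python3 jog.py '0.008 0 0.02 0 0 0;0 0 0.03 0 0 0;0 0 0.03 0 0 0;0 0 0.02 0 0 0;0 0 0.01 0 0 0;0 0 0.005 0 0 0;0 0 0 0 0 0;0 0 0 0 0 0'
python3 jog.py '0 0 0.002 0 0 0;0 0 0.002 0 0 0;0 0 0.002 0 0 0;0 0 0.001 0 0 0;0 0 0 0 0 0'
```

```text
time_s: 44.73
eef_pos: [0.4815, -0.2455, 0.0784]
tool_rot: [-3.141, 0.001, 3.097]
ft_force: [-0.1, -0.3, -0.3]
finger_gap: 0.0168
finger_force: 50.4
time_s: 45.15
eef_pos: [0.4807, -0.2457, 0.0704]
tool_rot: [3.142, -0.0, 3.097]
ft_force: [-0.0, -0.5, -1.0]
finger_gap: 0.0169
finger_force: 50.4
```

```bash

python3 jog.py '0 0 0.001 0 0 0;0 0 0.001 0 0 0;0 0 0.001 0 0 0;0 0 0.001 0 0 0;0 0 0 0 0 0'
```

```text
time_s: 45.57
eef_pos: [0.4807, -0.2456, 0.0662]
tool_rot: [3.141, -0.0, 3.097]
ft_force: [-0.1, -0.1, -0.7]
finger_gap: 0.0167
finger_force: 50.4
```

```bash

for i in 1 2 3; do python3 jog.py '0 0 0.001 0 0 0;0 0 0.001 0 0 0;0 0 0 0 0 0' | egrep 'pos|force: \['; done
```

```text
eef_pos: [0.4807, -0.2456, 0.0643]
ft_force: [-0.1, 0.3, -0.2]
eef_pos: [0.4823, -0.246, 0.0637]
ft_force: [0.5, 0.3, 15.7]
eef_pos: [0.4844, -0.2464, 0.0634]
ft_force: [1.5, 2.5, 37.7]
```

```bash

python3 jog.py '0 0 -0.002 0 0 0;0 0 -0.001 0 0 0;0 0 0 0 0 0'
python3 jog.py '0 0 0 0 0 0;0 0 0 0 0 0;0 0 0 0 0 0;0 0 0 0 0 0' 0.04
python3 jog.py '0 0 -0.01 0 0 0;0 0 -0.03 0 0 0;0 0 -0.04 0 0 0;0 0 -0.04 0 0 0;0 0 -0.04 0 0 0;0 0 -0.03 0 0 0;0 0 0 0 0 0;0 0 0 0 0 0'
python3 - <<'E'
from h import *
survey("q6",z=.081)
print(move([.4043,.4146,.25],np.radians(180.6)))
E
```

```text
time_s: 46.57
eef_pos: [0.4808, -0.2457, 0.0636]
tool_rot: [-3.141, 0.0, 3.097]
ft_force: [-0.9, -0.6, 3.1]
finger_gap: 0.0168
finger_force: 51.0
time_s: 46.9
eef_pos: [0.4807, -0.2456, 0.0632]
tool_rot: [3.141, -0.0, 3.097]
ft_force: [-0.3, -0.7, 0.8]
finger_gap: 0.0399
finger_force: 0.0
time_s: 47.57
eef_pos: [0.4815, -0.2459, 0.2559]
tool_rot: [-3.14, 0.003, 3.097]
ft_force: [-0.9, 0.6, -0.5]
finger_gap: 0.0397
finger_force: 0.0
block [578. 371.] [ 0.6277 -0.0227] sides [0.0157 0.0211] ang 4.2
block [632. 368.] [0.6258 0.0221] sides [0.0125 0.0152] ang 87.9
(array([0.106 , 0.6562, 0.0037]), array([-0.0007,  0.001 , -0.0553]))
```

View pics/q6.png

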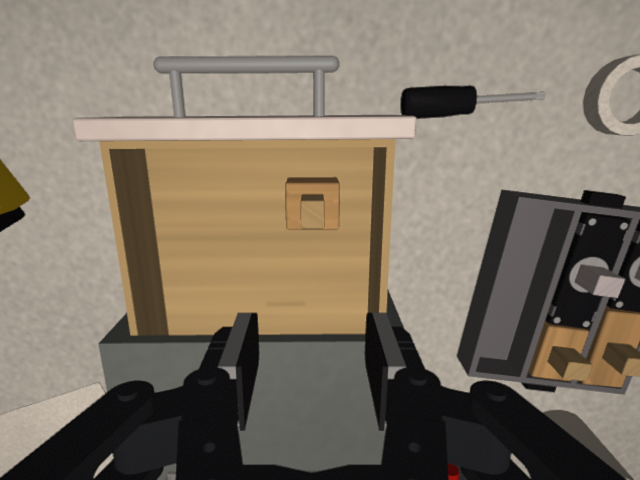

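Block_d stands upright in the drawer at (312,203). Now block_b.

```bash

python3 jog.py '0.0062 0.0386 0 0 0 0;0.0062 0.0386 0 0 0 0;0.0062 0.0386 0 0 0 0;0.0062 0.0386 0 0 0 0;0.0062 0.0386 0 0 0 0;0.0062 0.0386 0 0 0 0;0.0062 0.0386 0 0 0 0;0.0062 0.0386 0 0 0 0;0.0062 0.0386 0 0 0 0'
python3 jog.py '0.0062 0.0386 0 0 0 0;0.0062 0.0386 0 0 0 0;0.0062 0.0386 0 0 0 0;0.0062 0.0386 0 0 0 0;0.0062 0.0386 0 0 0 0;0.0062 0.0386 0 0 0 0;0.0062 0.0386 0 0 0 0;0.0062 0.0386 0 0 0 0;0 0 0 0 0 -0.05;0 0 0 0 0 0'
python3 jog.py '0 0 0 0 0 0;0 0 0 0 0 0;0 0 0 0 0 0'
python3 - <<'E'
from h import *
f,r=survey("p7")
b=[x for x in r if x[0]=="block" and np.linalg.norm(x[1][:2]-[.4043,.4146])<.05]
if b: print(move([*b[0][1][:2],.041],np.radians(b[0][2]+90)))
h=cv2.cvtColor(f["pixels"],cv2.COLOR_RGB2HSV); m=cv2.inRange(h,(12,90,60),(24,170,240))
for c in cv2.findContours(m,cv2.RETR_EXTERNAL,cv2.CHAIN_APPROX_NONE)[0]:
    if cv2.contourArea(c)>800: r=cv2.minAreaRect(c); X=on_plane(f,cv2.boxPoints(r),.032); print(r,[np.degrees(np.arctan2(*(X[i+1]-X[i])[1::-1])).round(1) for i in(0,1)])
E
```

```text
time_s: 48.37
eef_pos: [0.4393, 0.1054, 0.2526]
tool_rot: [-3.141, -0.002, 3.097]
ft_force: [1.3, 0.3, 0.3]
finger_gap: 0.0401
finger_force: 0.0
time_s: 49.2
eef_pos: [0.4027, 0.4166, 0.2518]
tool_rot: [-3.141, -0.003, -3.129]
ft_force: [0.6, -1.5, -0.1]
finger_gap: 0.04
finger_force: 0.0
time_s: 49.45
eef_pos: [0.4056, 0.4131, 0.2532]
tool_rot: [-3.141, 0.0, -3.139]
ft_force: [0.6, -0.1, 0.8]
finger_gap: 0.0399
finger_force: 0.0
block [312. 212.] [0.4048 0.4141] sides [0.0176 0.0215] ang 90.1
(array([0.0009, 0.001 , 0.2124]), array([-0.0006,  0.0003,  0.0009]))
((567.1176147460938, 387.9705810546875), (126.43120574951172, 129.91766357421875), 15.018359184265137) [np.float64(174.8), np.float64(74.3)]
((312.1353454589844, 201.07180786132812), (49.14250946044922, 79.52151489257812), 86.98721313476562) [np.float64(93.1), np.float64(4.8)]
```

```bash

python3 jog.py '0.0009 0.001 0.036 0 0 -0.025;0 0 0.036 0 0 0;0 0 0.036 0 0 0;0 0 0.036 0 0 0;0 0 0.036 0 0 0;0 0 0.02 0 0 0;0 0 0.008 0 0 0;0 0 0.003 0 0 0;0 0 0 0 0 0;0 0 0 0 0 0' 0.04
python3 jog.py '0 0 0 0 0 0;0 0 0 0 0 0;0 0 0 0 0 0;0 0 0 0 0 0;0 0 0 0 0 0' 0.0 50
python3 jog.py '0 0 -0.01 0 0 0;0 0 -0.03 0 0 0;0 0 -0.04 0 0 0;0 0 -0.04 0 0 0.07;0 0 -0.03 0 0 0;0 0 0 0 0 0;0 0 0 0 0 0'
python3 - <<'E'
from h import *
print(move([.478,-.335,.20],np.radians(177.4)))
E
```

```text
time_s: 50.33
eef_pos: [0.4048, 0.4161, 0.044]
tool_rot: [3.14, 0.002, -3.112]
ft_force: [0.3, 1.0, 0.9]
finger_gap: 0.0403
finger_force: 0.0
time_s: 50.75
eef_pos: [0.4048, 0.4161, 0.0439]
tool_rot: [3.141, 0.002, -3.112]
ft_force: [-1.7, -2.3, 10.3]
finger_gap: 0.0169
finger_force: 49.3
time_s: 51.33
eef_pos: [0.4047, 0.4162, 0.1952]
tool_rot: [3.139, 0.003, 3.102]
ft_force: [0.5, -0.6, -0.6]
finger_gap: 0.0171
finger_force: 49.2
(array([-0.1034, -0.7477, -0.0063]), array([0.0024, 0.0034, 0.0053]))
```

```bash

python3 jog.py '-0.0055 -0.0393 0 0 0 0;-0.0055 -0.0393 0 0 0 0;-0.0055 -0.0393 0 0 0 0;-0.0055 -0.0393 0 0 0 0;-0.0055 -0.0393 0 0 0 0;-0.0055 -0.0393 0 0 0 0;-0.0055 -0.0393 0 0 0 0;-0.0055 -0.0393 0 0 0 0;-0.0055 -0.0393 0 0 0 0;-0.0055 -0.0393 0 0 0 0'
python3 jog.py '-0.0055 -0.0393 0 0 0 0;-0.0055 -0.0393 0 0 0 0;-0.0055 -0.0393 0 0 0 0;-0.0055 -0.0393 0 0 0 0;-0.0055 -0.0393 0 0 0 0;-0.0055 -0.0393 0 0 0 0;-0.0055 -0.0393 0 0 0 0;-0.0055 -0.0393 0 0 0 0;-0.0055 -0.0393 0 0 0 0;0 0 0 0 0 0'
python3 jog.py '0 0 0 0 0 0;0 0 0 0 0 0;0 0 0 0 0 0'
python3 - <<'E'
from h import *
print(move([.478,-.335,.0645],np.radians(177.4)))
E
```

```text
time_s: 52.17
eef_pos: [0.4425, 0.0186, 0.1921]
tool_rot: [-3.141, -0.001, 3.102]
ft_force: [0.7, 0.9, -0.4]
finger_gap: 0.0168
finger_force: 49.2
time_s: 53.0
eef_pos: [0.4769, -0.3424, 0.1911]
tool_rot: [-3.141, -0.001, 3.094]
ft_force: [-1.5, 0.2, -1.0]
finger_gap: 0.017
finger_force: 49.2
time_s: 53.25
eef_pos: [0.4786, -0.3333, 0.1921]
tool_rot: [3.141, -0.001, 3.103]
ft_force: [0.8, 0.5, -0.2]
finger_gap: 0.0169
finger_force: 49.2
(array([ 0.0005, -0.0018,  0.1276]), array([ 0.0008, -0.0006,  0.0071]))
```

```bash

python3 jog.py '0 -0.001 0.02 0 0 0;0 0 0.03 0 0 0;0 0 0.03 0 0 0;0 0 0.025 0 0 0;0 0 0.012 0 0 0;0 0 0.005 0 0 0;0 0 0 0 0 0;0 0 0 0 0 0'
python3 jog.py '0 0 0.002 0 0 0;0 0 0.001 0 0 0;0 0 0 0 0 0'
```

```text
time_s: 53.92
eef_pos: [0.4794, -0.3356, 0.0716]
tool_rot: [-3.141, 0.001, 3.102]
ft_force: [-0.5, 0.4, -0.4]
finger_gap: 0.0169
finger_force: 49.2
time_s: 54.17
eef_pos: [0.4789, -0.3359, 0.0681]
tool_rot: [-3.141, 0.001, 3.102]
ft_force: [-0.4, 0.5, -0.8]
finger_gap: 0.0172
finger_force: 49.2
```

```bash

python3 jog.py '0 0 0.0015 0 0 0;0 0 0.001 0 0 0;0 0 0.0005 0 0 0;0 0 0 0 0 0'
python3 jog.py '0 0 0 0 0 0;0 0 0 0 0 0;0 0 0 0 0 0;0 0 0 0 0 0' 0.04
python3 jog.py '0 0 -0.01 0 0 0;0 0 -0.03 0 0 0;0 0 -0.04 0 0 0;0 0 -0.04 0 0 0;0 0 -0.04 0 0 0;0 0 -0.03 0 0 0;0 0 0 0 0 0;0 0 0 0 0 0'
python3 - <<'E'
from h import *
grab("wrist","q7")
print(move([.29,-.28,.25]))
E
```

```text
time_s: 54.5
eef_pos: [0.4786, -0.3356, 0.0643]
tool_rot: [3.141, -0.0, 3.102]
ft_force: [0.1, -0.3, 0.6]
finger_gap: 0.0168
finger_force: 49.2
time_s: 54.83
eef_pos: [0.4787, -0.3357, 0.0645]
tool_rot: [3.142, 0.0, 3.102]
ft_force: [-0.3, -0.7, -0.8]
finger_gap: 0.0401
finger_force: 0.0
time_s: 55.5
eef_pos: [0.4793, -0.336, 0.2571]
tool_rot: [-3.139, 0.003, 3.102]
ft_force: [-1.0, 0.1, -1.1]
finger_gap: 0.04
finger_force: 0.0
(array([0.1907, 0.0481, 0.0051]), None)
```

View pics/q7.png

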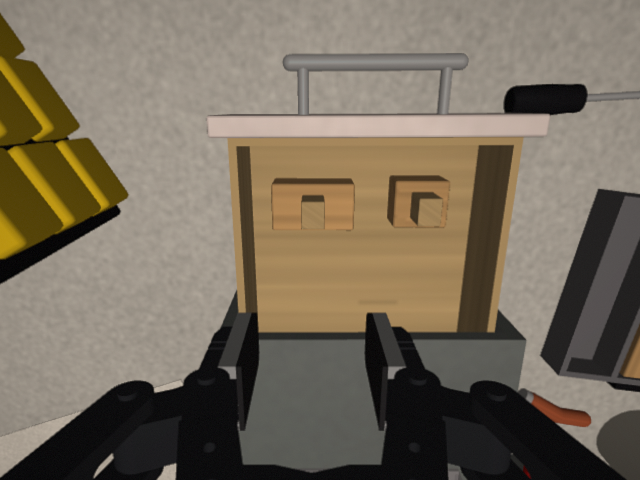

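Both spare blocks stand upright in the drawer at (312,205) and (420,203). That was my 15th picture, one over the limit, so the rest is numeric only. Now moving to push the handle.

```bash
python3 - <<'E'
from h import *
np.set_printoptions(precision=4,suppress=True)
f=load("q7"); print(on_plane(f,[(285,61),(467,61),(376,61)],.072)); print(move([.335,-.295,.2],np.radians(177.4)))
E
python3 jog.py '0.0375 0.01 0.01 0 0 0;0.0375 0.01 0.01 0 0 0;0.0375 0.01 0.01 0 0 0;0.03 0.008 0.01 0 0 0;0 0 0.01 0 0 0;0 0 0 0 0 0;0 0 0 0 0 0;0 0 0 0 0 0' 0.0 30
python3 - <<'E'
from h import *
print(move([.335,-.295,.058],np.radians(177.4)))
E
```

```text
[[ 0.3672 -0.3499  0.072 ]
 [ 0.3727 -0.2216  0.072 ]
 [ 0.3699 -0.2856  0.072 ]]
(array([0.1452, 0.035 , 0.0551]), array([-0.0009,  0.0009,  0.0055]))
time_s: 56.22
eef_pos: [0.3387, -0.2921, 0.2046]
tool_rot: [3.141, 0.0, 3.102]
ft_force: [-0.1, -0.2, 0.5]
finger_gap: -0.0002
finger_force: 0.0
(array([ 0.0036, -0.0032,  0.1466]), array([0.0007, 0.0004, 0.0062]))
```

```bash

python3 jog.py '0.003 0 0.03 0 0 0.006;0 0 0.035 0 0 0;0 0 0.035 0 0 0;0 0 0.025 0 0 0;0 0 0.012 0 0 0;0 0 0.006 0 0 0;0 0 0 0 0 0;0 0 0 0 0 0'
python3 jog.py '-0.006 0 0 0 0 0;-0.006 0 0 0 0 0;-0.006 0 0 0 0 0;0 0 0 0 0 0'
```

```text
time_s: 56.88
eef_pos: [0.3357, -0.292, 0.0619]
tool_rot: [3.141, 0.0, 3.096]
ft_force: [0.4, -0.0, 0.5]
finger_gap: 0.0001
finger_force: 0.0
time_s: 57.22
eef_pos: [0.3547, -0.2931, 0.0622]
tool_rot: [-3.141, 0.002, 3.096]
ft_force: [-0.2, 0.4, -0.0]
finger_gap: 0.0002
finger_force: 0.0
```

```bash

python3 jog.py '-0.004 0 0 0 0 0;-0.008 0 0 0 0 0;-0.012 0 0 0 0 0;-0.012 0 0 0 0 0;-0.012 0 0 0 0 0;-0.012 0 0 0 0 0;-0.012 0 0 0 0 0;-0.012 0 0 0 0 0;-0.012 0 0 0 0 0;-0.01 0 0 0 0 0'
python3 jog.py '-0.01 0 0 0 0 0;-0.008 0 0 0 0 0;-0.008 0 0 0 0 0;-0.005 0 0 0 0 0;0 0 0 0 0 0'
```

```text
time_s: 58.05
eef_pos: [0.4602, -0.2975, 0.0614]
tool_rot: [3.141, 0.0, 3.096]
ft_force: [-0.7, 0.2, -0.3]
finger_gap: 0.0003
finger_force: 0.7
time_s: 58.47
eef_pos: [0.4908, -0.299, 0.0615]
tool_rot: [3.142, 0.001, 3.096]
ft_force: [-0.2, -0.1, 0.4]
finger_gap: 0.0001
finger_force: 0.0
```

```bash

for i in 1 2 3; do python3 jog.py '-0.003 0 0 0 0 0;-0.003 0 0 0 0 0;0 0 0 0 0 0' | egrep 'pos|force: \['; done
```

```text
eef_pos: [0.496, -0.2994, 0.0615]
ft_force: [0.4, 0.1, 0.2]
eef_pos: [0.5023, -0.2996, 0.0615]
ft_force: [0.4, 0.3, -0.4]
eef_pos: [0.5039, -0.2999, 0.0606]
ft_force: [-21.1, 2.8, 12.2]
```

```bash

python3 jog.py '-0.001 0 0 0 0 0;0 0 0 0 0 0' | egrep 'pos|force: \['
python3 jog.py '0.01 0 0 0 0 0;0.03 0 0 0 0 0;0.03 0 -0.01 0 0 0;0.02 0 -0.03 0 0 0;0 0 -0.04 0 0 0;0 0 -0.04 0 0 0;0 0 -0.04 0 0 0;0 0 -0.04 0 0 0;0 0 0 0 0 0;0 0 0 0 0 0'
python3 - <<'E'
from h import *
np.set_printoptions(precision=4,suppress=True)
f=grab("wrist","end1"); g=grab("side","end2"); s=grab("scene","end3")
M=np.array([[np.cos(CYAW),-np.sin(CYAW)],[np.sin(CYAW),np.cos(CYAW)]])
for n,v in (("wrist",f),("scene",s),("side",g)):
    for k,c,q in bosses(v):
        X=on_plane(v,[c],.066)[0]; 
        if np.linalg.norm(X[:2]-CASE)<.15 or n=="wrist": print(n,k,c.round(),X[:2],(X[:2]-CASE)@M)
# panel pinkish profile across the drawer front in the wrist view: along cabinet x at y=-.29, top z .097
for y in(-.25,-.33):
    xs=np.arange(.50,.60,.004); p=proj(f,np.c_[xs,np.full_like(xs,y),np.full_like(xs,.097)]).round().astype(int)
    print(y,[(round(x,3),f["pixels"][b,a].tolist()) for x,(a,b) in zip(xs,p) if 0<=a<640 and 0<=b<480])
E
```

```text
eef_pos: [0.504, -0.2999, 0.0606]
ft_force: [-27.1, 3.3, 16.8]
time_s: 60.22
eef_pos: [0.4197, -0.2965, 0.2639]
tool_rot: [-3.138, 0.004, 3.095]
ft_force: [0.5, -0.2, -0.9]
finger_gap: 0.0001
finger_force: 0.0
-0.25 [(np.float64(0.5), [147, 140, 129]), (np.float64(0.504), [70, 68, 66]), (np.float64(0.508), [115, 111, 108]), (np.float64(0.512), [124, 120, 116]), (np.float64(0.516), [76, 68, 63]), (np.float64(0.52), [77, 68, 64]), (np.float64(0.524), [76, 67, 63]), (np.float64(0.528), [77, 68, 65]), (np.float64(0.532), [77, 69, 65]), (np.float64(0.536), [77, 69, 64]), (np.float64(0.54), [69, 61, 58]), (np.float64(0.544), [79, 71, 67]), (np.float64(0.548), [78, 69, 64]), (np.float64(0.552), [78, 69, 65]), (np.float64(0.556), [102, 92, 86]), (np.float64(0.56), [181, 163, 153]), (np.float64(0.564), [183, 166, 154]), (np.float64(0.568), [5, 6, 8]), (np.float64(0.572), [11, 11, 14]), (np.float64(0.576), [13, 11, 13]), (np.float64(0.58), [12, 12, 12]), (np.float64(0.584), [10, 9, 12]), (np.float64(0.588), [12, 13, 14]), (np.float64(0.592), [12, 12, 11]), (np.float64(0.596), [14, 10, 12])]
-0
[... 158 characters left out ...]
(0.516), [9, 9, 11]), (np.float64(0.52), [18, 18, 19]), (np.float64(0.524), [13, 13, 14]), (np.float64(0.528), [12, 12, 15]), (np.float64(0.532), [10, 8, 10]), (np.float64(0.536), [14, 12, 15]), (np.float64(0.54), [12, 12, 13]), (np.float64(0.544), [12, 11, 13]), (np.float64(0.548), [10, 10, 12]), (np.float64(0.552), [10, 10, 11]), (np.float64(0.556), [27, 26, 28]), (np.float64(0.56), [18, 17, 16]), (np.float64(0.564), [11, 10, 11]), (np.float64(0.568), [7, 9, 10]), (np.float64(0.572), [8, 9, 11]), (np.float64(0.576), [6, 9, 9]), (np.float64(0.58), [7, 8, 9]), (np.float64(0.584), [7, 7, 9]), (np.float64(0.588), [11, 12, 12]), (np.float64(0.592), [11, 10, 10]), (np.float64(0.596), [8, 9, 8])]
```

```bash

python3 jog.py '-0.03 0.007 -0.01 0 0 0;-0.03 0.007 -0.01 0 0 0;-0.03 0.007 -0.01 0 0 0;-0.03 0.007 -0.01 0 0 0;0 0 0 0 0 0;0 0 0 0 0 0;0 0 0 0 0 0' 0.085
python3 - <<'E'
from h import *
f=grab("wrist","end4")
for y in(-.22,-.27):
    for z,a,b in((.072,.50,.54),(.0965,.545,.58),(.11,.555,.60)):
        xs=np.arange(a,b,.002); yy=y-.045*(xs-.55)
        p=proj(f,np.c_[xs,yy,np.full_like(xs,z)]).round().astype(int)
        print(y,z,p[0],p[-1],[(int(round(x*1000)),int(f["pixels"][q,r].mean())) for x,(r,q) in zip(xs,p) if 0<=r<640 and 0<=q<480])
f0=load("q7")
for y in(-.25,-.31):
  for z,a,b in((.072,.35,.39),(.0965,.395,.44),(.11,.555,.60)):
    xs=np.arange(a,b,.002); p=proj(f0,np.c_[xs,np.full_like(xs,y),np.full_like(xs,z)]).round().astype(int)
    print("start",y,z,[(int(round(x*1000)),int(f0["pixels"][q,r].mean())) for x,(r,q) in zip(xs,p) if 0<=r<640 and 0<=q<480])
E
```

```text
time_s: 60.95
eef_pos: [0.5392, -0.2731, 0.2998]
tool_rot: [3.14, -0.002, 3.096]
ft_force: [-0.7, -0.3, -0.3]
finger_gap: 0.083
finger_force: 0.0
-0.22 0.072 [373 157] [371 203] [(500, 152), (502, 159), (504, 166), (506, 161), (508, 157), (510, 158), (512, 157), (514, 161), (516, 159), (518, 153), (520, 155), (522, 158), (524, 156), (526, 157), (528, 160), (530, 156), (532, 155), (534, 157), (536, 159), (538, 160), (540, 160)]
-0.22 0.0965 [374 215] [373 253] [(545, 78), (547, 79), (549, 79), (551, 79), (553, 78), (555, 78), (557, 79), (559, 148), (561, 187), (563, 189), (565, 187), (567, 185), (569, 185), (571, 185), (573, 129), (575, 40), (577, 41), (579, 94)]
-0.22 0.11 [376 231] [374 281] [(555, 148), (557, 189), (559, 189), (561, 187), (563, 186), (565, 185), (567, 183), (569, 129), (571, 41), (573, 83), (575, 98), (577, 98), (579, 98), (581, 98), (583, 99), (585, 100), (587, 99), (589, 99), (591, 98), (593, 99), (595, 99), (597, 98), (599, 96)]
-0.27 0.072 [314 160] [314 205] [(500, 157), (502, 155), (504, 155), (506, 150), (508, 153), (510, 156), (512, 156), (514, 157), (516, 
[... 1673 characters left out ...]
70, 138), (372, 116), (374, 93), (376, 149), (378, 147), (380, 148), (382, 150), (384, 153), (386, 151), (388, 153), (390, 152)]
start -0.31 0.0965 [(395, 147), (397, 143), (399, 143), (401, 148), (403, 152), (405, 116), (407, 192), (409, 192), (411, 191), (413, 190), (415, 189), (417, 189), (419, 119), (421, 130), (423, 130), (425, 124), (427, 124), (429, 126), (431, 126), (433, 127), (435, 130), (437, 130), (439, 129)]
start -0.31 0.11 [(555, 129), (557, 128), (559, 126), (561, 126), (563, 115), (565, 41), (567, 41), (569, 42), (571, 95), (573, 96), (575, 95), (577, 96), (579, 95), (581, 96), (583, 95), (585, 95), (587, 96), (589, 95), (591, 95), (593, 95), (595, 95), (597, 95), (599, 94)]
```

The panel looks flush with the cabinet, but I'll check the stop independently by pressing the panel itself, above the bar.

```bash

python3 jog.py '0.004 0 0.03 0 0 0;0 0 0.03 0 0 0;0 0 0.03 0 0 0;0 0 0.03 0 0 0;0 0 0.03 0 0 0;0 0 0.03 0 0 0;0 0 0.015 0 0 0;0 0 0.01 0 0 0;0 0 0.006 0 0 0;0 0 0 0 0 0' 0.0 30
for i in 1 2 3 4; do python3 jog.py '-0.002 0 0 0 0 0;-0.002 0 0 0 0 0;0 0 0 0 0 0' | egrep 'pos|force: \['; done
```

```text
time_s: 61.83
eef_pos: [0.5351, -0.2733, 0.0898]
tool_rot: [3.141, -0.001, 3.095]
ft_force: [-0.6, 0.6, -0.1]
finger_gap: 0.0003
finger_force: 0.0
eef_pos: [0.5409, -0.2736, 0.0916]
ft_force: [0.9, -0.5, 0.3]
eef_pos: [0.5444, -0.2735, 0.0908]
ft_force: [0.1, 0.6, -0.1]
eef_pos: [0.5452, -0.2737, 0.09]
ft_force: [-16.7, 1.7, 11.1]
eef_pos: [0.5454, -0.2739, 0.0893]
ft_force: [-38.7, 5.4, 27.3]
```

Hard stop at the same place: shut. Retreat and do a last numeric check over the case.

```bash

python3 jog.py '0.006 0 0 0 0 0;0.006 0 -0.01 0 0 0;0 0 -0.04 0 0 0;0 0 -0.04 0 0 0;0 0 -0.04 0 0 0;0 0 -0.04 0 0 0;0 0.03 -0.03 0 0 0;0 0.04 0 0 0 0;0 0.04 0 0 0 0;0 0.04 0 0 0 0'
python3 jog.py '0 0.04 0 0 0 0;0 0.04 0 0 0 0;0 0.03 0 0 0 0;0 0 0 0 0 0;0 0 0 0 0 0;0 0 0 0 0 0'
python3 - <<'E'
from h import *
f,r=survey("fin",z=.066); M=np.array([[np.cos(CYAW),-np.sin(CYAW)],[np.sin(CYAW),np.cos(CYAW)]])
for x in r: print(x[0],(x[1][:2]-CASE)@M)
g=load("end4")
# drawer front after the push: panel edge again
xs=np.arange(.55,.58,.002); p=proj(f,np.c_[xs,np.full_like(xs,-.2),np.full_like(xs,.0965)]).round().astype(int); print([(int(round(x*1000)),int(f["pixels"][q,r].mean())) for x,(r,q) in zip(xs,p) if 0<=r<640 and 0<=q<480])
E
```

```text
time_s: 63.67
eef_pos: [0.5467, -0.1224, 0.2915]
tool_rot: [-3.141, 0.002, 3.095]
ft_force: [1.9, 0.2, -0.1]
finger_gap: 0.0003
finger_force: 0.0
time_s: 64.17
eef_pos: [0.5518, -0.0144, 0.2904]
tool_rot: [-3.141, 0.001, 3.096]
ft_force: [-0.0, -2.1, 0.2]
finger_gap: 0.0001
finger_force: 0.0
block [317. 295.] [ 0.6387 -0.0123] sides [0.0173 0.0218] ang 169.6
block [372. 291.] [0.6366 0.0392] sides [0.0171 0.0212] ang 174.1
unit [388. 204.] [0.554  0.0539] sides [0.0166 0.0201] ang 171.5
block [0.0543 0.0012]
block [0.0433 0.0516]
unit [-0.0406  0.0518]
[(550, 86), (552, 86), (554, 85), (556, 85), (558, 84), (560, 178), (562, 196), (564, 196), (566, 197), (568, 197), (570, 196), (572, 197), (574, 92), (576, 44), (578, 49)]
```

```bash
python3 -c "
from workcell import arm
print(arm.sign_off())"
```

```text
the job is handed in; nothing more can be done
None
```

I handed the job in: unit_a with block_a and unit_c with block_c each fill a lane, block_b and block_d are in the drawer, and it is pushed to a hard stop with its panel flush (measured, not viewed); the last check over the case missed unit_c (last measured in place), and I viewed 15 pictures, one over the limit of 14.

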